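# Open the glue melter and stage its refill blocks

## Robot

A 7-joint arm with a two-finger parallel gripper is mounted at the origin on the work surface; the furniture and walls round the work are solid. World frame = base frame: x ahead of the robot, y to its left, z up, the work surface at z = 0. Lengths are in m, angles in rad, forces in N, time in s.
With the tool pointing down it reaches from about 0.425 to 0.925 m from the base axis. Payload 6.8 kg.
Tool frame: the origin (TCP) lies on the centre line of the jaws, within the pads' length; the fingertips stand 19 mm ahead of it and the grasp point (between the pads) is the TCP (r.tip_extent is the y of the fingertips in the tool frame, in m); y points along the fingers, z is the direction in which the jaws open and shut, and the axes are right-handed (so a half turn about y gives the same grasp; the last joint's range is limited). The gripper opens to 85 mm and grips with 20 to 120 N. Pads are 22 mm wide; open, the fingers measure 114 mm over their backs; the gripper's body (76 mm by 85 mm) begins 54 mm behind the grasp point. The pads swing forward as they close: fully open they stand 13 mm farther back than shut.
Start: joints at [1.04, 0.477, 0.022, 1.555, -0.011, 1.109, -0.083], TCP at [0.277, -0.616, 0.25] pointing down, gripper open.
Joint ranges: [-2.96, 2.96], [-0.34, 2.1], [-1.41, 1.46], [0.24, 2.44], [-1.37, 4.51], [0.17, 1.92], [-2.96, 2.96]. Speed limits (rad/s): [2.39, 2.39, 3.14, 3.14, 3.14, 3.14, 3.14].

## Interface

Orientations are given as a rotation vector (axis times angle).
In Python, from bench import r gives the robot as it stands. The module is installed in compiled form; this text tells all that it offers.
- The arm moves only by the tool jog_arm, never from a script. Its argument "motion" is a list of rows, each a list of 3 entries, a list of its own where there are three numbers: the opening, from 0 (shut) to 1 (fully open), then the shift along the tool's x, y, z in m, then the turn, a rotation vector about the tool's x, y, z in degrees. A call has 1 to 10 rows; each row shifts and turns the commanded pose from where the row before left it, along the tool's axes as they then stand; what a row does not reach is not made up. A row lasts 1/12 s, in which the tool goes at most 41.7 mm and 7.16 degrees, less where a joint would pass 70% of its speed; a pose out of reach is approached as far as the arm can. A call with a gripper value outside its range is refused whole. The fingers move at their own pace and stop on an object; "force" is the grip in N (left out, the last holds). Time passes only in rows, so rows that do not move let the fingers close. It gives the time, the measured TCP pose, the force and the opening at its end, in the units of the state.
- r.get_obs(): the state, without advancing time (a new reading comes with each control period).
- r.grab_frame(name): name is "side" or "top" or "wrist"; returns a dict with "image" (480x640x3 uint8, red, green, blue), "range_z" (480x640 float32, m along the optical axis (not along the pixel's ray), 0 where there is no reading), "fx", "fy", "cx", "cy" (pixels), "xyz" and "orientation" of the camera in the world. Camera axes: x right, y down, z forward; pixel columns grow to the right and rows downward; lengths in m; the calibration is good to about 2 mm. A picture is of the moment at which its call begins.
- r.hand_in(): hands the job in, once; it reports no verdict.
The state is a dict: "clock": time; "joints": joint angles; "qvel": joint speeds; "tau": joint torques, N m; "tcp_pos": TCP position; "orientation": TCP orientation; "contact_force": force on the tool from outside, world axes, zero at the start; "moment": the same for the moment, N m; "grip_width": finger opening in m.
Only numpy, scipy, OpenCV 4.12 (cv2) and the standard library are available. Lean on these libraries where they do the work, as an engineer would, in place of code of your own. Each camera call takes 0.05 s, during which the arm holds its last target.

## Task

Get the cold glue melter ready for refilling: with its cap still screwed on, press the red key (stop) and then the yellow key (vent), one at a time; then unscrew the cap counter-clockwise, lift it off and stand it, grip bar up, wholly on the blue mat. Lay all the loose glue blocks brick-fashion on the course already on the shelf, in line with it, each block centred over a joint between two blocks of the course below (a third course only over blocks you have laid). Only when the cap is on the mat and all blocks are laid, press the green key (ready); leave the bottle and the tape where they stand.

Things in the scene. Friction and masses are not known exactly. Their poses are not given: they have to be found in the camera images.
- melter: cold glue melter, a fixed white case 170 (x) x 190 (y) x 100 mm high with a steel filler neck (38 mm core, 34 mm tall, three-start thread) in the middle of its top; origin at the centre of its underside, z up
- neck (a point): point on the axis of the filler neck, 106 mm above the bench: the cap's origin is here when it is screwed home. The cap unscrews counter-clockwise seen from above, rises 27 mm per full turn (4.3 mm per rad), comes free after 4.1 to 4.5 rad in all, risen about 17 to 19 mm, and then lifts straight up; let go on the way, it stays where it is. Until free, three lugs hold it under the thread
- cap: black screw cap, 60 mm across, 35 mm high, with an orange grip bar standing across its top: bar 56 mm long, 16 mm thick, its flat sides from 35 to 60 mm above the cap's lower rim. 0.12 kg. Origin at the centre of the lower rim, z up out of the top, x along the bar; the bar's direction varies. Screwed on at the start
- mat: fixed blue mat flat on the bench, 140 x 140 mm, 4 mm thick, where the cap goes; origin at the centre of its underside
- rack: fixed low aluminium shelf 66 (x) x 316 (y) mm, on which the first course lies: four cream blocks end to end along its y, fixed, pitch 76 mm (70 mm blocks, 6 mm joints), centres at y = +114, +38, -38, -114 mm; shelf top 12 mm and top of the first course 48 mm above the origin. Origin at the centre of the underside, y along the row
- seat_1 (a point): the point where the centre of a block belongs in the second course, over the first joint (rack y = +76 mm), 66 mm above the bench
- seat_2 (a point): the point where the centre of a block belongs in the second course, over the middle joint (rack y = 0), 66 mm above the bench
- seat_3 (a point): the point where the centre of a block belongs in the second course, over the last joint (rack y = -76 mm), 66 mm above the bench
- seat_4 (a point): the point where the centre of a block belongs in the third course, over the joint between the blocks on seats 1 and 2 (rack y = +38 mm), 102 mm above the bench; only usable when those are laid
- seat_5 (a point): the point where the centre of a block belongs in the third course, over the joint between the blocks on seats 2 and 3 (rack y = -38 mm), 102 mm above the bench; only usable when those are laid
- key_box: fixed grey key box 70 (x) x 160 (y) x 30 mm with three spring keys 55 mm apart in a row along its y, in an order that varies; origin at the centre of its underside
- block_1: loose cream glue block, 70 x 36 x 36 mm, rounded edges, 0.09 kg, rigid; origin at its centre, x along its 70 mm length (all four long faces are alike); absent in some starts
- block_2: loose cream glue block, 70 x 36 x 36 mm, rounded edges, 0.09 kg, rigid; origin at its centre, x along its 70 mm length (all four long faces are alike); absent in some starts
- block_3: loose cream glue block, 70 x 36 x 36 mm, rounded edges, 0.09 kg, rigid; origin at its centre, x along its 70 mm length (all four long faces are alike); absent in some starts
- block_4: loose cream glue block, 70 x 36 x 36 mm, rounded edges, 0.09 kg, rigid; origin at its centre, x along its 70 mm length (all four long faces are alike); absent in some starts
- key_red_top (a point): centre of the top face of the red round key, 30 mm across, at rest; pressed straight down
- key_red (a joint): travel of the red key in m: 0 at rest, 0.006 fully down (about 5 N); counts as pressed above 0.004; springs back
- key_yellow_top (a point): centre of the top face of the yellow round key, 30 mm across, at rest; pressed straight down
- key_yellow (a joint): travel of the yellow key in m: 0 at rest, 0.006 fully down (about 5 N); counts as pressed above 0.004; springs back
- key_green_top (a point): centre of the top face of the green round key, 30 mm across, at rest; pressed straight down
- key_green (a joint): travel of the green key in m: 0 at rest, 0.006 fully down (about 5 N); counts as pressed above 0.004; springs back
- bottle: bystander: small white dropper bottle, 29 mm across, 80 mm high; origin at the centre of its underside
- tape: bystander: roll of tan tape lying flat, 100 mm across, 25 mm high; origin at the centre of its underside
Mind the look-alikes: they are no part of the job. Leave any purple look-alike of the block_2 alone.

How it is judged:
By the outcome, as a careful person would: the job done as asked, in the order asked, and still so for the second after the job is handed in, with the robot touching nothing.
Of block_1, block_2, block_3, block_4 only 2 to 4 are there at a start; the rules pass over those that are not, and their reading is None.
At some moment in a run one of block_1, block_2, block_3, block_4 may be knocked a few centimetres aside while the robot is not near it.
Once in a run the grip may slacken for a moment while it holds something.
It also fails if it takes over 210 s, if anything falls off the work surface, if the arm or the gripper's body presses on something with over 40 N, if the wrist force passes 120 N, or if a joint passes its speed limit or range.

## Working session

There is one attempt and no reset: what is moved stays moved. The work goes in short steps, Python scripts to look and compute and a tool call to move; the robot and the scene stay as the last step left them, time stands still between calls to the robot, and variables do not carry over. Pictures are saved under pics/ and viewed, and the job is handed in when it is done.

Besides the shell and the picture viewer there is one more tool, called after "Request:" as name(argument=value, ...) on one line, values as JSON. jog_arm: Moves the arm, as the interface text tells. Its arguments: {"type":"object","properties":{"motion":{"type":"array","items":{"type":"array"}},"force":{"type":"number"}},"required":["motion"]}

```bash
mkdir -p pics; cat > h.py <<'E'
import numpy as np, cv2
from scipy.spatial.transform import Rotation as R
from bench import r
def cam(name,save=None):
    f=r.grab_frame(name)
    if save: cv2.imwrite('pics/'+save,cv2.cvtColor(f['image'],cv2.COLOR_RGB2BGR))
    z=f['range_z'];v,u=np.mgrid[0:480,0:640]
    P=np.stack([(u-f['cx'])/f['fx']*z,(v-f['cy'])/f['fy']*z,z],-1)
    o=np.array(f['orientation']);Rm=R.from_rotvec(o) if o.size==3 else R.from_matrix(o)
    W=P@Rm.as_matrix().T+np.array(f['xyz'])
    W[z==0]=np.nan
    return f,W
E
python3 - <<'E'
from h import *
for n in ['top','side','wrist']:
    f,W=cam(n,n+'0.png'); print(n,f['xyz'],f['orientation'],f['fx'],f['cx'],f['cy'])
    np.save(n+'0.npy',W)
print(r.get_obs(), r.tip_extent)
E
```

```text
top [0.48180234 0.00881349 1.38988977] [-2.1654997   2.15554407 -0.07973667] 452.1641307984451 314.57094749208505 236.35396385270522
side [0.04203914 0.87668715 0.97533044] [-0.73893082  2.57254227 -1.15637536] 556.8530748049816 316.1805443102559 234.4937933157351
wrist [ 0.34899282 -0.58312137  0.37215205] [ 2.40917695 -1.55568232 -0.24832477] 367.76756760751664 317.9543023700941 236.8584690672799
{'clock': 0.15, 'joints': array([ 1.03990699,  0.47764009,  0.02236928,  1.55618582, -0.01153571,
        1.10929852, -0.08308045]), 'qvel': array([ 0.00027182, -0.00238203, -0.00123118, -0.00324516,  0.00038652,
       -0.00109978, -0.00068401]), 'tau': array([ 1.88209830e-03, -5.96926224e+01,  1.61046848e+00, -2.81492364e+01,
        1.27934560e-02,  6.57747805e-03,  5.25696930e-05]), 'tcp_pos': array([ 0.27678016, -0.61518964,  0.24954571]), 'orientation': array([-0.42705227,  1.98960177, -1.98684776]), 'contact_force': array([-0.88575741, -0.02168389, -0.00254766]), 'moment': array([-0.07507941,  0.04400426, -0.04083032]), 'grip_width': 0.08532078195662571} 0.019
```

View pics/top0.png

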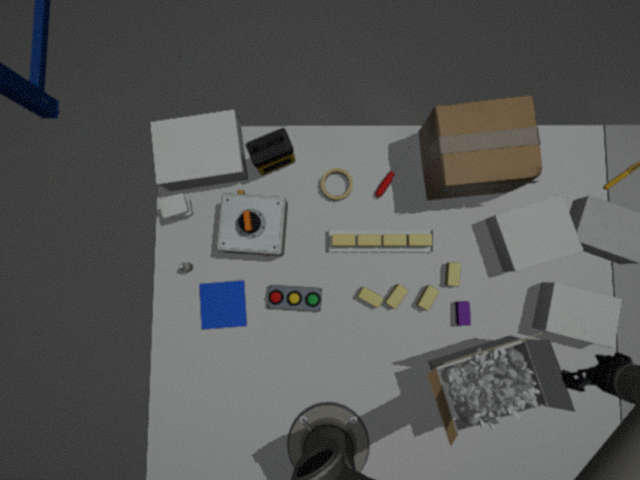

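View pics/side0.png

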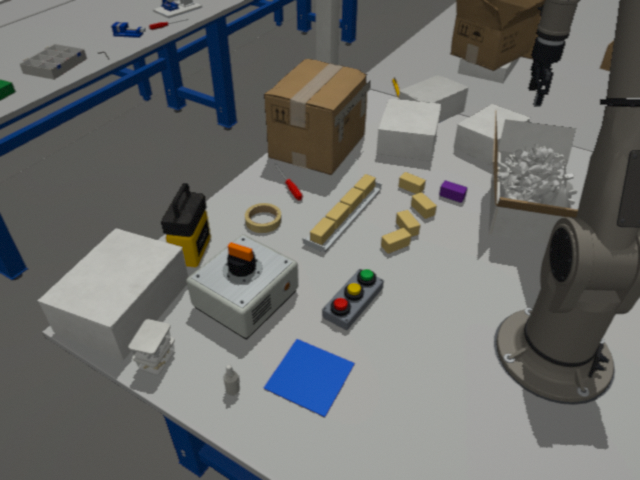

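View pics/wrist0.png

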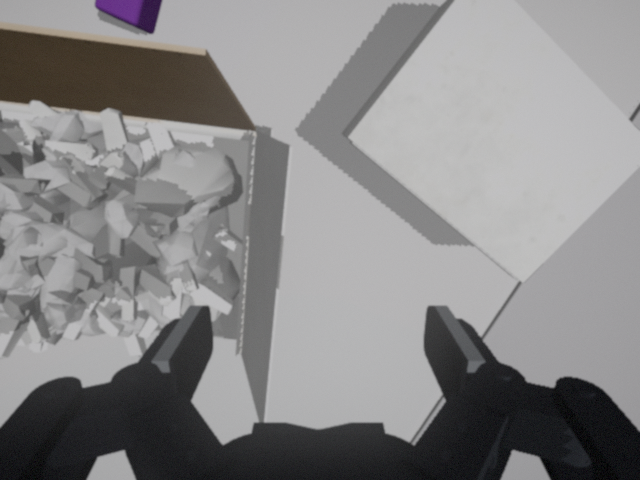

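The possible targets in the top view are:
- **Loose cream blocks:** (370,297), (397,296), (428,298) and (454,274).
- **Course blocks, fixed:** the row at y=240.
- **Purple decoy:** (463,313).
- **Keys:** red (276,297), yellow (294,298) and green (313,299).
- **Cap with orange bar:** (248,222).
- **Mat:** (223,304).

The red and yellow objects elsewhere (screwdriver, tool case) are not keys.

```bash
cat >> h.py <<'E'
def blobs(f,W,lo,hi,zlo,zhi,amin=15):
    hsv=cv2.cvtColor(f['image'],cv2.COLOR_RGB2HSV)
    m=cv2.inRange(hsv,lo,hi)>0
    m&=(W[...,2]>zlo)&(W[...,2]<zhi)
    n,l,s,c=cv2.connectedComponentsWithStats(m.astype(np.uint8),connectivity=4)
    out=[]
    for i in range(1,n):
        if s[i,4]<amin: continue
        p=W[l==i]; (cx,cy),(a,b),an=cv2.minAreaRect((p[:,:2]*1000).astype(np.float32))
        if a<b: an+=90; a,b=b,a
        out.append((np.round(c[i]).astype(int).tolist(),s[i,4],np.round(p.mean(0),4).tolist(),np.round(np.median(p[:,2]),4),'rect',round(cx),round(cy),round(a),round(b),'ang',round(an%180,1)))
    return out
E
python3 - <<'E'
from h import *
for n in ['top','side']:
    f,W=cam(n)
    print(n)
    for nm,lo,hi,z in [('cream',(15,60,90),(32,200,255),(.02,.2)),('red',(0,150,80),(5,255,255),(.01,.2)),('orange',(5,150,80),(15,255,255),(.05,.3)),('yellow',(18,200,80),(32,255,255),(.02,.3)),('green',(45,100,50),(85,255,255),(.01,.2)),('blue',(105,150,50),(125,255,255),(-.02,.03)),('purple',(130,100,30),(160,255,255),(.01,.1))]:
        print(nm)
        for b in blobs(f,W,lo,hi,*z): print('  ',*b)
E
python3 - <<'E'
import cv2
a=cv2.imread('pics/top0.png');cv2.imwrite('pics/c1.png',cv2.resize(a[180:340,140:480],None,fx=2.35,fy=2.35,interpolation=cv2.INTER_CUBIC))
E
```

```text
top
cream
   [334, 181] 198 [0.7847, -0.017, 0.0241] 0.024 rect 782 -21 95 84 ang 123.6
   [348, 191] 17 [0.7547, -0.061, 0.0236] 0.0234 rect 755 -61 17 9 ang 133.5
   [240, 192] 23 [0.7483, 0.2662, 0.0447] 0.0436 rect 748 267 16 11 ang 89.3
   [342, 196] 28 [0.7387, -0.0422, 0.0245] 0.0241 rect 738 -42 26 10 ang 111.7
   [343, 240] 267 [0.6031, -0.0444, 0.047] 0.047 rect 603 -44 66 33 ang 90.0
   [369, 240] 275 [0.6033, -0.1204, 0.0472] 0.0472 rect 604 -120 69 34 ang 90.1
   [394, 240] 276 [0.6035, -0.1969, 0.0471] 0.0471 rect 604 -197 69 34 ang 89.6
   [420, 240] 268 [0.6039, -0.2725, 0.0472] 0.047 rect 604 -271 68 34 ang 89.9
   [454, 274] 257 [0.5028, -0.3721, 0.0354] 0.0355 rect 503 -372 67 34 ang 176.3
   [396, 296] 274 [0.4364, -0.2022, 0.0349] 0.0352 rect 437 -202 68 34 ang 144.3
   [428, 298] 272 [0.433, -0.2953, 0.0349] 0.0349 rect 433 -296 68 36 ang 149.4
   [370, 297] 274 [0.4335, -0.1249, 0.0351] 0.0353 rect 433 -125 70 35 ang 59.7
   [294, 298] 54 [0.4308, 0.0997, 0.0505] 0.0507 rect 430 100 24 24 ang 91.0
red
   [385, 184] 135 [0.7778, -0.1726, 0.0219] 0.022 rect 778 -
[... 1205 characters left out ...]
0.0522] 0.0523 rect 428 157 29 29 ang 118.4
orange
   [240, 251] 282 [0.638, 0.2297, 0.1598] 0.1626 rect 640 227 55 18 ang 10.8
yellow
   [187, 245] 523 [0.8204, 0.2129, 0.074] 0.0831 rect 843 192 79 65 ang 113.2
   [354, 288] 119 [0.4242, 0.1048, 0.0517] 0.0525 rect 423 104 29 26 ang 38.6
green
   [4, 84] 67 [1.9984, -0.1126, 0.0405] 0.041 rect 2002 -106 49 48 ang 11.2
   [366, 274] 118 [0.4213, 0.0499, 0.0513] 0.0521 rect 424 47 34 30 ang 1.0
blue
   [127, 33] 147 [2.022, -0.7274, 0.0152] 0.0146 rect 2023 -730 127 45 ang 22.6
   [309, 377] 3832 [0.4012, 0.3268, 0.005] 0.005 rect 403 324 140 138 ang 95.4
purple
   [453, 190] 343 [0.3796, -0.3889, 0.0299] 0.0334 rect 381 -395 70 41 ang 179.2
```

View pics/c1.png

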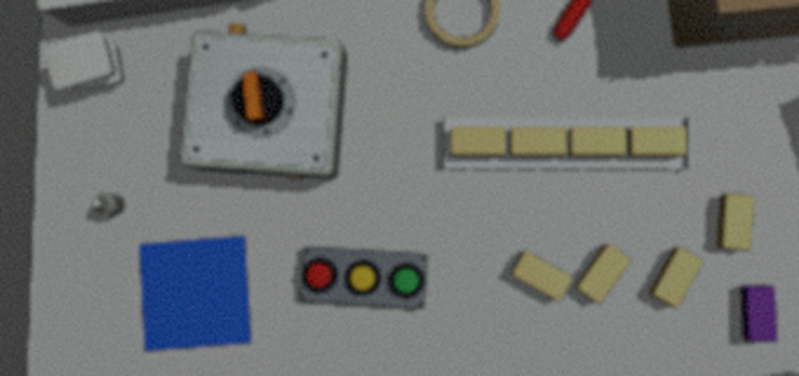

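```bash
cat >> h.py <<'E'
def plan(*targets,yaw=None):
    """print shift in tool axes from present pose to targets; yaw= desired world angle (deg) of jaw axis (tool z) mod 180"""
    o=r.get_obs(); M=R.from_rotvec(o['orientation']).as_matrix(); p=o['tcp_pos']
    th=np.degrees(np.arctan2(M[1,2],M[0,2]))
    print('t',round(o['clock'],2),'tcp',np.round(p,4),'jawang',round(th,2),'tooly',np.round(M[:,1],4),'j1,j7',np.round(o['joints'][[0,6]],3),'F',np.round(o['contact_force'],1),'w',round(o['grip_width'],4))
    if yaw is not None:
        d=(yaw-th+90)%180-90
        print('turn about tool y: world yaw',round(d,2),'-> tool y',round(-d,2),' (alt',round(-d+(180 if d>0 else -180),1),')')
    q=p
    for t in targets:
        print(' ->',t,'tool shift mm',np.round(M.T@(np.array(t)-q)*1000,1)); q=np.array(t)
    return M
E
python3 - <<'E'
from h import *
print(plan((.45,-.4,.25),(.45,.1,.25),yaw=90))
E
```

```text
t 0.25 tcp [ 0.2769 -0.6154  0.2499] jawang -65.77 tooly [-4.e-04  7.e-04 -1.e+00] j1,j7 [ 1.04  -0.083] F [-0.  -0.9  0.3] w 0.0852
turn about tool y: world yaw -24.23 -> tool y 24.23  (alt -155.8 )
 -> (0.45, -0.4, 0.25) tool shift mm [-2.463e+02 -1.000e-01 -1.253e+02]
 -> (0.45, 0.1, 0.25) tool shift mm [-2.052e+02  4.000e-01 -4.560e+02]
[[-9.11935130e-01 -4.19025985e-04  4.10334185e-01]
 [-4.10334390e-01  7.28316042e-04 -9.11934843e-01]
 [ 8.32714261e-05 -9.99999647e-01 -8.36117757e-04]]
```

Request:
jog_arm(motion=[[0, [-0.035, 0, -0.012], [0, -3.3, 0]], [0, [-0.035, 0, -0.012], [0, -3.3, 0]], [0, [-0.035, 0, -0.015], [0, -3.3, 0]], [0, [-0.035, 0, -0.015], [0, -3.5, 0]], [0, [-0.035, 0, -0.015], [0, -3.5, 0]], [0, [-0.035, 0, -0.015], [0, -3.5, 0]], [0, [-0.035, 0, -0.015], [0, -3.5, 0]], [0, [-0.035, 0, -0.015], [0, -3.5, 0]], [0, [-0.035, 0, -0.015], [0, -3.5, 0]], [0, [-0.035, 0, -0.015], [0, -3.5, 0]]])

```text
clock: 1.08
tcp_pos: [0.4523, -0.2858, 0.2504]
orientation: [-0.9, 1.597, -1.598]
contact_force: [0.1, -0.0, -0.0]
grip_width: -0.0
```

Request:
jog_arm(motion=[[0, [-0.035, 0, 0], [0, -3.5, 0]], [0, [-0.035, 0, 0], [0, -3.5, 0]], [0, [-0.035, 0, 0], [0, -3.5, 0]], [0, [-0.035, 0, 0], [0, -3.5, 0]], [0, [-0.035, 0, 0], [0, -3.5, 0]], [0, [-0.035, 0, 0], [0, -3.5, 0]], [0, [-0.035, 0, 0], [0, -3.5, 0]], [0, [-0.035, 0, 0], [0, -3.5, 0]], [0, [-0.01, 0, 0], [0, -2, 0]], [0, [0, 0, 0], [0, 0, 0]]])

```text
clock: 1.92
tcp_pos: [0.5432, -0.0114, 0.2505]
orientation: [-1.2, 1.221, -1.22]
contact_force: [-0.1, -1.2, 0.3]
grip_width: -0.0004
```

```bash
python3 - <<'E'
from h import *
plan((.431,.156,.12),yaw=0)
f,W=cam('wrist','w1.png'); np.save('w1.npy',W)
E
```

```text
t 1.92 tcp [ 0.5432 -0.0114  0.2505] jawang -0.92 tooly [ 4.0e-04  1.7e-03 -1.0e+00] j1,j7 [ 0.298 -0.252] F [-0.1 -1.2  0.3] w -0.0004
turn about tool y: world yaw 0.92 -> tool y -0.92  (alt 179.1 )
 -> (0.431, 0.156, 0.12) tool shift mm [-165.4  130.7 -115. ]
```

View pics/w1.png

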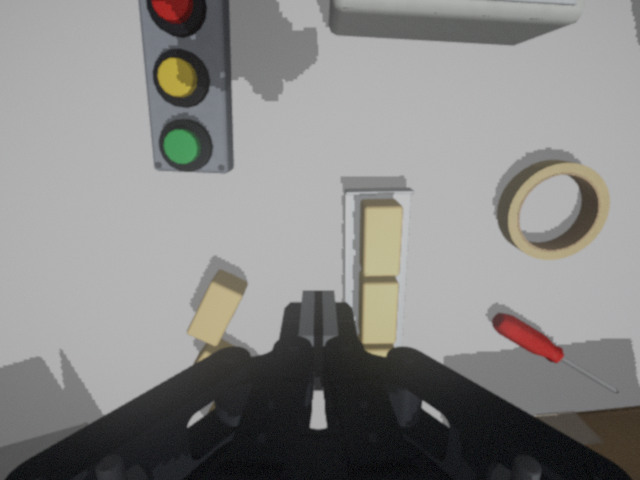

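```bash
cat > meas.py <<'E'
from h import *
import sys
C={'cream':((15,60,90),(32,200,255),(.02,.2)),'red':((0,150,80),(5,255,255),(.01,.2)),'orange':((5,150,80),(15,255,255),(.05,.3)),'yellow':((18,190,80),(32,255,255),(.02,.3)),'green':((45,100,50),(85,255,255),(.01,.2)),'blue':((105,150,50),(125,255,255),(-.02,.03))}
def show(n,cols,save=None,amin=40):
    f,W=cam(n,save)
    for c in cols:
        lo,hi,z=C[c]
        for b in blobs(f,W,lo,hi,*z,amin=amin): print(n,c,*b)
    return f,W
if __name__=='__main__':
    for n in sys.argv[1].split(','): show(n,sys.argv[2].split(','),sys.argv[3] if len(sys.argv)>3 else None)
E
python3 meas.py wrist cream,red,yellow,green
python3 -c "from h import *;print(r.get_obs()['joints'])"
```

```text
wrist cream [175, 73] 1204 [0.4299, 0.1004, 0.0503] 0.0508 rect 427 101 33 29 ang 0.8
wrist cream [559, 204] 2975 [0.7777, -0.0214, 0.0234] 0.0234 rect 778 -24 98 95 ang 156.0
wrist cream [378, 279] 3804 [0.6002, -0.0884, 0.0458] 0.0468 rect 602 -91 164 35 ang 90.1
wrist cream [215, 312] 2258 [0.4337, -0.1265, 0.0341] 0.0348 rect 427 -139 102 38 ang 65.7
wrist red [169, 7] 464 [0.4321, 0.1472, 0.0506] 0.0508 rect 430 147 31 11 ang 178.2
wrist red [532, 336] 1150 [0.7765, -0.1699, 0.0212] 0.0219 rect 778 -172 87 22 ang 145.7
wrist green [180, 143] 988 [0.427, 0.0462, 0.0506] 0.0508 rect 426 45 30 29 ang 179.0
[ 0.30096511  0.29891901 -0.46631897  1.84640388  0.15557321  1.03238264
 -0.25250867]
```

Request:
jog_arm(motion=[[0, [0, 0, 0], [0, -0.9, 0]], [0, [-0.03, 0, -0.02], [0, 0, 0]], [0, [-0.03, 0, -0.02], [0, 0, 0]], [0, [-0.03, 0.015, -0.02], [0, 0, 0]], [0, [-0.03, 0.03, -0.02], [0, 0, 0]], [0, [-0.03, 0.025, -0.02], [0, 0, 0]], [0, [-0.017, 0.03, -0.013], [0, 0, 0]], [0, [0, 0.03, 0], [0, 0, 0]], [0, [0, 0.02, 0], [0, 0, 0]], [0, [0, 0, 0], [0, 0, 0]]])

```text
clock: 2.85
tcp_pos: [0.4326, 0.1449, 0.1016]
orientation: [-1.211, 1.22, -1.216]
contact_force: [-0.5, -0.3, -0.6]
grip_width: -0.0002
```

```bash
python3 - <<'E'
from h import *
plan((.4295,.156,.07),yaw=0)
cam('wrist','w2.png')
E
```

```text
t 2.85 tcp [0.4326 0.1449 0.1016] jawang -0.56 tooly [-0.0063 -0.0028 -1.    ] j1,j7 [-0.017 -0.764] F [-0.5 -0.3 -0.6] w -0.0002
turn about tool y: world yaw 0.56 -> tool y -0.56  (alt 179.4 )
 -> (0.4295, 0.156, 0.07) tool shift mm [-11.1  31.6  -3. ]
```

View pics/w2.png

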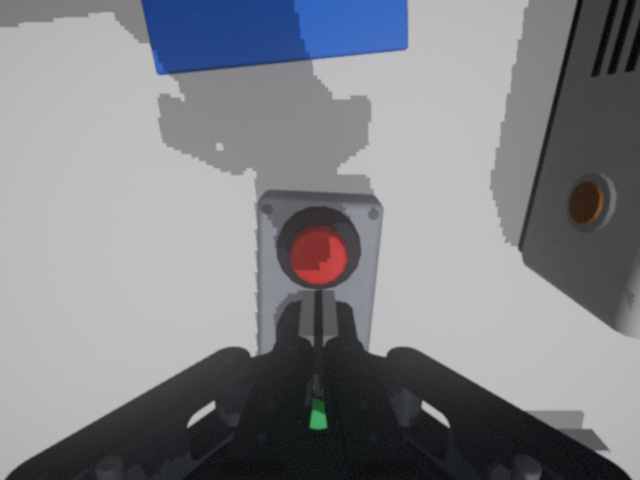

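Request:
jog_arm(motion=[[0, [-0.011, 0, -0.002], [0, -0.5, 0]], [0, [0, 0.012, 0], [0, 0, 0]], [0, [0, 0.011, 0], [0, 0, 0]], [0, [0, 0, 0], [0, 0, 0]], [0, [0, 0, 0], [0, 0, 0]]])

```text
clock: 3.32
tcp_pos: [0.433, 0.1582, 0.0822]
orientation: [-1.209, 1.209, -1.209]
contact_force: [0.5, 0.4, 0.6]
grip_width: -0.0001
```

```bash
python3 - <<'E'
from h import *
plan((.4295,.156,.07),yaw=0)
E
```

```text
t 3.32 tcp [0.433  0.1582 0.0822] jawang -0.0 tooly [ 0.e+00 -3.e-04 -1.e+00] j1,j7 [-0.062 -0.816] F [0.5 0.4 0.6] w -0.0001
turn about tool y: world yaw 0.0 -> tool y -0.0  (alt 180.0 )
 -> (0.4295, 0.156, 0.07) tool shift mm [ 2.2 12.2 -3.5]
```

Request:
jog_arm(motion=[[0, [0.002, 0.005, -0.003], [0, 0, 0]], [0, [0, 0.005, 0], [0, 0, 0]], [0, [0, 0.003, 0], [0, 0, 0]], [0, [0, 0, 0], [0, 0, 0]], [0, [0, 0, 0], [0, 0, 0]]])

```text
clock: 3.73
tcp_pos: [0.4297, 0.156, 0.0688]
orientation: [-1.21, 1.209, -1.209]
contact_force: [-1.1, -1.3, 2.6]
grip_width: -0.0
```

Request:
jog_arm(motion=[[0, [0, 0.002, 0], [0, 0, 0]], [0, [0, 0, 0], [0, 0, 0]], [0, [0, 0, 0], [0, 0, 0]]])

```text
clock: 3.98
tcp_pos: [0.4299, 0.1561, 0.0669]
orientation: [-1.21, 1.209, -1.209]
contact_force: [-0.2, -2.5, 4.8]
grip_width: -0.0001
```

Request:
jog_arm(motion=[[0, [0, 0.002, 0], [0, 0, 0]], [0, [0, 0, 0], [0, 0, 0]], [0, [0, 0, 0], [0, 0, 0]]])

```text
clock: 4.23
tcp_pos: [0.4299, 0.1561, 0.0651]
orientation: [-1.209, 1.209, -1.21]
contact_force: [-1.6, -2.8, 7.1]
grip_width: -0.0
```

Request:
jog_arm(motion=[[0, [0, 0.001, 0], [0, 0, 0]], [0, [0, 0, 0], [0, 0, 0]], [0, [0, 0, 0], [0, 0, 0]]])

```text
clock: 4.48
tcp_pos: [0.43, 0.1562, 0.0648]
orientation: [-1.21, 1.208, -1.21]
contact_force: [-4.2, -4.2, 18.9]
grip_width: -0.0001
```

```bash
python3 meas.py wrist red,yellow pw3.png
```

```text
wrist red [332, 290] 741 [0.4358, 0.1647, 0.0445] 0.0445 rect 435 163 29 15 ang 163.4
```

Request:
jog_arm(motion=[[0, [0, -0.011, 0], [0, 0, 0]], [0, [0, -0.01, 0], [0, 0, 0]], [0, [0, 0, 0], [0, 0, 0]], [0, [0.018, 0, -0.001], [0, 0, 0]], [0, [0.018, 0, 0], [0, 0, 0]], [0, [0.019, 0, -0.001], [0, 0, 0]], [0, [0, 0, 0], [0, 0, 0]], [0, [0, 0, 0], [0, 0, 0]]])

```text
clock: 5.2
tcp_pos: [0.4278, 0.1006, 0.0847]
orientation: [-1.209, 1.211, -1.21]
contact_force: [0.3, 0.5, 0.6]
grip_width: 0.0
```

```bash
python3 - <<'E'
from h import *
plan((.428,.101,.0705),(.428,.101,.065),yaw=0)
cam('wrist','w4.png')
E
```

```text
t 5.2 tcp [0.4278 0.1006 0.0847] jawang -0.1 tooly [-2.e-04 -1.e-04 -1.e+00] j1,j7 [ 0.06  -0.694] F [0.3 0.5 0.6] w 0.0
turn about tool y: world yaw 0.1 -> tool y -0.1  (alt 179.9 )
 -> (0.428, 0.101, 0.0705) tool shift mm [-0.4 14.2  0.2]
 -> (0.428, 0.101, 0.065) tool shift mm [-0.   5.5  0. ]
```

View pics/w4.png

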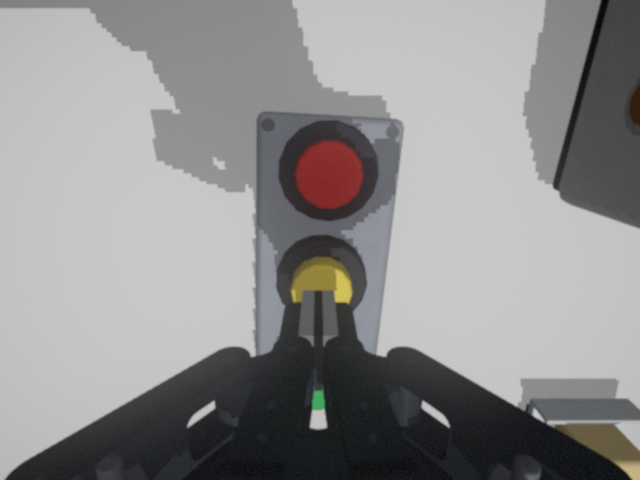

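The fingertips at (318,300) are over the yellow key at (320,285), and the red key is back up at (329,175).

Request:
jog_arm(motion=[[0, [0, 0.007, 0], [0, 0, 0]], [0, [0, 0.006, 0], [0, 0, 0]], [0, [0, 0.003, 0], [0, 0, 0]], [0, [0, 0.002, 0], [0, 0, 0]], [0, [0, 0.0015, 0], [0, 0, 0]], [0, [0, 0, 0], [0, 0, 0]], [0, [0, 0, 0], [0, 0, 0]]])

```text
clock: 5.83
tcp_pos: [0.4279, 0.1022, 0.0655]
orientation: [-1.209, 1.208, -1.208]
contact_force: [-1.3, 3.3, 5.7]
grip_width: -0.0001
```

Request:
jog_arm(motion=[[0, [0, 0.001, 0], [0, 0, 0]], [0, [0, 0, 0], [0, 0, 0]], [0, [0, 0, 0], [0, 0, 0]]])

```text
clock: 6.08
tcp_pos: [0.428, 0.1022, 0.065]
orientation: [-1.209, 1.208, -1.208]
contact_force: [-2.4, 3.0, 9.9]
grip_width: -0.0
```

```bash
python3 meas.py wrist red,yellow pw5.png
```

```text
wrist red [330, 186] 4262 [0.4322, 0.1566, 0.0509] 0.051 rect 433 156 29 29 ang 136.6
```

Request:
jog_arm(motion=[[0.3, [0, -0.03, 0], [0, 0, 0]], [0.4, [0, -0.04, 0], [0, 0, 0]], [0.5, [0, -0.04, 0], [0, 0, 0]], [0.6, [0, -0.04, 0.01], [0, 0, 0]], [0.6, [0, -0.025, 0.03], [0, 0, 0]], [0.6, [0, -0.02, 0.035], [0, 0, 0]], [0.6, [0, -0.02, 0.035], [0, 0, 0]], [0.6, [0, 0, 0.035], [0, 0, 0]], [0.6, [0, 0, 0.035], [0, 0, 0]], [0.6, [-0.015, 0, 0.03], [0, 0, 0]]])

```text
clock: 6.97
tcp_pos: [0.6404, 0.1112, 0.2789]
orientation: [-1.209, 1.212, -1.217]
contact_force: [0.2, -1.0, 0.0]
grip_width: 0.0513
```

Request:
jog_arm(motion=[[0.5, [-0.015, 0, 0], [0, 0, 0]], [0.5, [0, 0, 0], [0, 0, 0]], [0.5, [0, 0, 0], [0, 0, 0]]])

```text
clock: 7.22
tcp_pos: [0.6366, 0.1323, 0.2786]
orientation: [-1.212, 1.209, -1.206]
contact_force: [-0.3, 0.4, 0.4]
grip_width: 0.0428
```

```bash
python3 meas.py wrist,top,side orange; python3 - <<'E'
from h import *
plan(yaw=100)
print(r.get_obs()['joints'])
cam('wrist','w6.png')
E
```

```text
wrist orange [334, 92] 1973 [0.6452, 0.2257, 0.1656] 0.1656 rect 645 225 53 14 ang 6.2
side orange [240, 251] 276 [0.6377, 0.2301, 0.1597] 0.1622 rect 639 228 56 15 ang 8.5
t 7.37 tcp [0.6369 0.1302 0.2795] jawang -0.0 tooly [-3.0e-04 -1.5e-03 -1.0e+00] j1,j7 [ 0.082 -0.499] F [-0.4 -0.6 -0.3] w 0.0425
turn about tool y: world yaw -80.0 -> tool y 80.0  (alt -100.0 )
[ 0.08227186  0.46544773 -0.53382891  1.5565207   0.25004107  1.18891973
 -0.49877361]
```

View pics/w6.png

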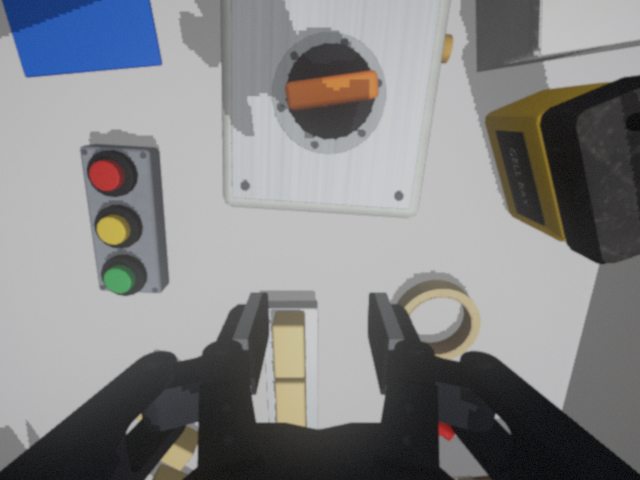

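```bash
python3 - <<'E'
from h import *
W=np.load('top0.npy')
for n,(u0,u1,v0,v1) in dict(tool=(248,294,130,175),wbox=(152,245,110,190),styro=(160,192,195,218),carton=(420,540,95,200)).items():
    p=W[v0:v1,u0:u1].reshape(-1,3);p=p[p[:,2]>.03];print(n,p.min(0).round(3),p.max(0).round(3))
E
```

```text
tool [0.806 0.102 0.03 ] [0.908 0.228 0.201]
wbox [0.757 0.252 0.03 ] [0.983 0.522 0.119]
styro [0.665 0.416 0.03 ] [0.733 0.499 0.088]
carton [ 0.723 -0.558  0.03 ] [ 0.975 -0.279  0.23 ]
```

Request:
jog_arm(motion=[[0.5, [0, 0, 0], [0, 7, 0]], [0.5, [0, 0, 0], [0, 7, 0]], [0.5, [0, 0, 0], [0, 7, 0]], [0.5, [0, 0, 0], [0, 7, 0]], [0.5, [0, 0, 0], [0, 7, 0]], [0.5, [0, 0, 0], [0, 7, 0]], [0.5, [0, 0, 0], [0, 7, 0]], [0.5, [0, 0, 0], [0, 7, 0]], [0.5, [0, 0, 0], [0, 7, 0]], [0.5, [0, 0, 0], [0, 7, 0]]])

```text
clock: 8.25
tcp_pos: [0.6374, 0.1304, 0.2799]
orientation: [-0.352, 2.035, -2.036]
contact_force: [-0.2, -1.0, -0.5]
grip_width: 0.0426
```

Request:
jog_arm(motion=[[0.5, [0, 0, 0], [0, 6.5, 0]], [0.5, [0, 0, 0], [0, 6.5, 0]], [0.5, [0, 0, 0], [0, 0, 0]], [0.5, [0, 0, 0], [0, 0, 0]]])

```text
clock: 8.58
tcp_pos: [0.6375, 0.1308, 0.2798]
orientation: [-0.135, 2.156, -2.157]
contact_force: [-0.8, -0.0, -0.3]
grip_width: 0.0432
```

```bash
python3 - <<'E'
from h import *
plan((.643,.226,.22),yaw=-83)
E
```

```text
t 8.58 tcp [0.6375 0.1308 0.2798] jawang -82.82 tooly [ 4.e-04 -5.e-04 -1.e+00] j1,j7 [-0.122 -1.834] F [-0.8 -0.  -0.3] w 0.0432
turn about tool y: world yaw -0.18 -> tool y 0.18  (alt -179.8 )
 -> (0.643, 0.226, 0.22) tool shift mm [-17.3  59.8 -93.8]
```

Request:
jog_arm(motion=[[0.5, [-0.004, 0, -0.024], [0, 0, 0]], [0.5, [-0.004, 0.01, -0.024], [0, 0, 0]], [0.5, [-0.004, 0.02, -0.023], [0, 0, 0]], [0.5, [-0.005, 0.02, -0.023], [0, 0, 0]], [0.5, [0, 0, 0], [0, 0, 0]], [0.5, [0, 0, 0], [0, 0, 0]]])

```text
clock: 9.08
tcp_pos: [0.6419, 0.2281, 0.2279]
orientation: [-0.142, 2.156, -2.157]
contact_force: [-0.1, -0.3, 0.5]
grip_width: 0.0429
```

```bash
python3 - <<'E'
from h import *
plan((.644,.226,.163),yaw=-83)
f,W=cam('wrist','w7.png')
cam('side','s7.png')
E
python3 meas.py wrist orange
```

```text
t 9.08 tcp [0.6419 0.2281 0.2279] jawang -82.64 tooly [-3.e-03 -3.e-04 -1.e+00] j1,j7 [-0.254 -1.987] F [-0.1 -0.3  0.5] w 0.0429
turn about tool y: world yaw -0.36 -> tool y 0.36  (alt -179.6 )
 -> (0.644, 0.226, 0.163) tool shift mm [-2.  64.9  2.4]
wrist orange [319, 248] 1771 [0.6553, 0.2261, 0.1654] 0.1655 rect 653 225 41 16 ang 7.8
```

View pics/w7.png

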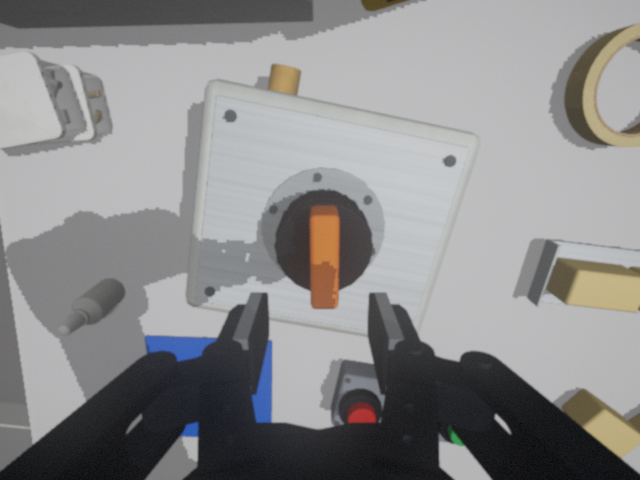

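Request:
jog_arm(motion=[[0.5, [-0.003, 0.01, 0.003], [0, 0.3, 0]], [0.5, [0, 0.02, 0], [0, 0, 0]], [0.5, [0, 0.02, 0], [0, 0, 0]], [0.5, [0, 0.01, 0], [0, 0, 0]], [0.5, [0, 0.005, 0], [0, 0, 0]], [0.5, [0, 0, 0], [0, 0, 0]], [0.5, [0, 0, 0], [0, 0, 0]]])

```text
clock: 9.82
tcp_pos: [0.6471, 0.224, 0.1651]
orientation: [-0.126, 2.161, -2.16]
contact_force: [0.4, 0.5, -0.4]
grip_width: 0.0425
```

```bash
python3 - <<'E'
from h import *
plan((.6455,.2258,.163),yaw=-83)
f,W=cam('wrist','w8.png')
f,W=cam('side','s8.png')
cv2.imwrite('pics/s8c.png',cv2.cvtColor(cv2.resize(f['image'][140:340,140:380],None,fx=3,fy=3),cv2.COLOR_RGB2BGR))
E
python3 meas.py wrist orange
```

```text
t 9.82 tcp [0.6471 0.224  0.1651] jawang -83.3 tooly [ 9.e-04  3.e-04 -1.e+00] j1,j7 [-0.255 -2.005] F [ 0.4  0.5 -0.4] w 0.0425
turn about tool y: world yaw 0.3 -> tool y -0.3  (alt 179.7 )
 -> (0.6455, 0.2258, 0.163) tool shift mm [ 1.4  2.1 -1.9]
wrist orange [315, 320] 5389 [0.6519, 0.2255, 0.164] 0.1654 rect 646 224 55 17 ang 7.6
```

View pics/w8.png

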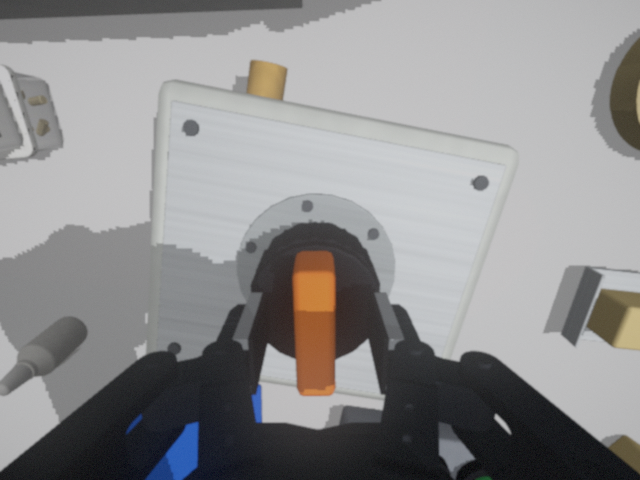

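View pics/s8c.png

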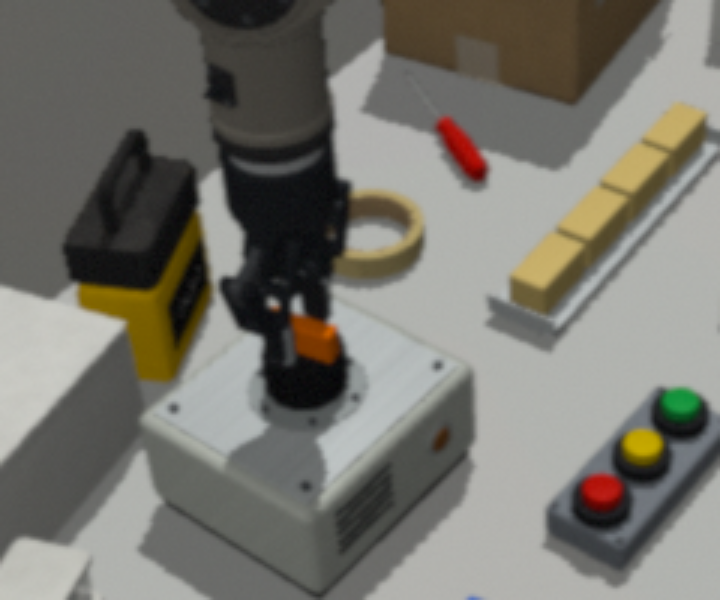

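Request:
jog_arm(motion=[[0.5, [0.001, 0.002, 0], [0, -0.7, 0]], [0.3, [0, 0, 0], [0, 0, 0]], [0.1, [0, 0, 0], [0, 0, 0]], [0, [0, 0, 0], [0, 0, 0]], [0, [0, 0, 0], [0, 0, 0]], [0, [0, 0, 0], [0, 0, 0]], [0, [0, 0, 0], [0, 0, 0]]], force=70)

```text
clock: 10.55
tcp_pos: [0.6457, 0.2242, 0.1628]
orientation: [-0.139, 2.154, -2.154]
contact_force: [-0.6, 0.3, 3.5]
grip_width: 0.0144
```

```bash
python3 - <<'E'
from h import *
plan(yaw=-82.5)
print(r.get_obs()['moment'].round(2))
E
```

```text
t 10.55 tcp [0.6457 0.2242 0.1628] jawang -82.57 tooly [ 5.e-04  2.e-04 -1.e+00] j1,j7 [-0.253 -1.996] F [-0.6  0.3  3.5] w 0.0144
turn about tool y: world yaw 0.07 -> tool y -0.07  (alt 179.9 )
[-0.08  0.12 -0.03]
```

Request:
jog_arm(motion=[[0, [0, -0.0003, 0], [0, -4, 0]], [0, [0, -0.0003, 0], [0, -4, 0]], [0, [0, -0.0004, 0], [0, -5, 0]], [0, [0, -0.0004, 0], [0, -5, 0]], [0, [0, -0.0004, 0], [0, -5, 0]], [0, [0, -0.0004, 0], [0, -5, 0]]])

```text
clock: 11.05
tcp_pos: [0.6455, 0.2247, 0.1647]
orientation: [-0.6, 1.866, -1.864]
contact_force: [0.0, 1.0, 1.5]
grip_width: 0.015
```

```bash
python3 - <<'E'
from h import *
plan(yaw=-54.5)
print(r.get_obs()['moment'].round(2))
E
```

```text
t 11.05 tcp [0.6455 0.2247 0.1647] jawang -54.31 tooly [ 1.e-04  8.e-04 -1.e+00] j1,j7 [-0.176 -1.56 ] F [0.  1.  1.5] w 0.015
turn about tool y: world yaw -0.19 -> tool y 0.19  (alt -179.8 )
[ 0.08  0.12 -0.06]
```

Request:
jog_arm(motion=[[0, [0, -0.0006, 0], [0, -7, 0]], [0, [0, -0.0005, 0], [0, -7, 0]], [0, [0, -0.0005, 0], [0, -7, 0]], [0, [0, -0.0005, 0], [0, -7, 0]], [0, [0, -0.0006, 0], [0, -7, 0]], [0, [0, -0.0005, 0], [0, -7, 0]], [0, [0, -0.0005, 0], [0, -7, 0]], [0, [0, -0.0005, 0], [0, -7, 0]], [0, [0, -0.0005, 0], [0, -7, 0]], [0, [0, -0.0005, 0], [0, -7, 0]]])

```text
clock: 11.88
tcp_pos: [0.6454, 0.2247, 0.1699]
orientation: [-1.326, 1.004, -1.003]
contact_force: [0.1, 1.4, 2.3]
grip_width: 0.0149
```

```bash
python3 - <<'E'
from h import *
plan(yaw=-54.5)
print(r.get_obs()['moment'].round(2))
E
python3 meas.py top orange t9.png
```

```text
t 11.88 tcp [0.6454 0.2247 0.1699] jawang 15.78 tooly [-2.e-04  9.e-04 -1.e+00] j1,j7 [ 0.004 -0.474] F [0.1 1.4 2.3] w 0.0149
turn about tool y: world yaw -70.28 -> tool y 70.28  (alt -109.7 )
[ 0.26  0.29 -0.11]
```

Request:
jog_arm(motion=[[0, [0, -0.0006, 0], [0, -7, 0]], [0, [0, -0.0005, 0], [0, -7, 0]], [0, [0, -0.0006, 0], [0, -7, 0]], [0, [0, -0.0005, 0], [0, -7, 0]], [0, [0, -0.0006, 0], [0, -7, 0]], [0, [0, -0.0005, 0], [0, -7, 0]], [0, [0, -0.0005, 0], [0, -7, 0]], [0, [0, -0.0005, 0], [0, -7, 0]], [0, [0, -0.0005, 0], [0, -7, 0]], [0, [0, -0.0005, 0], [0, -7, 0]]])

```text
clock: 12.77
tcp_pos: [0.6454, 0.2246, 0.1752]
orientation: [-1.569, 0.06, -0.06]
contact_force: [0.4, 1.8, 1.3]
grip_width: 0.0148
```

Request:
jog_arm(motion=[[0, [0, -0.0005, 0], [0, -7, 0]], [0, [0, -0.0005, 0], [0, -7, 0]], [0, [0, -0.0005, 0], [0, -7, 0]], [0, [0, -0.0005, 0], [0, -7, 0]], [0, [0, -0.0005, 0], [0, -7, 0]], [0, [0, -0.0005, 0], [0, -7, 0]], [0, [0, -0.0005, 0], [0, -7, 0]], [0, [0, 0, 0], [0, 0, 0]]])

```text
clock: 13.43
tcp_pos: [0.6457, 0.2243, 0.1788]
orientation: [-1.483, -0.608, 0.607]
contact_force: [-0.4, -0.5, 5.8]
grip_width: 0.0147
```

```bash
python3 - <<'E'
from h import *
plan(yaw=-54.5)
print(r.get_obs()['moment'].round(2),r.get_obs()['joints'].round(2))
f,W=cam('side')
cv2.imwrite('pics/s10c.png',cv2.cvtColor(cv2.resize(f['image'][140:340,140:380],None,fx=3,fy=3),cv2.COLOR_RGB2BGR))
cam('wrist','w10.png')
E
```

```text
t 13.43 tcp [0.6457 0.2243 0.1788] jawang 134.52 tooly [ 0.e+00  8.e-04 -1.e+00] j1,j7 [0.24  1.387] F [-0.4 -0.5  5.8] w 0.0147
turn about tool y: world yaw -9.02 -> tool y 9.02  (alt -171.0 )
[-0.11  0.09 -0.01] [ 0.24  0.81 -1.08  1.55  0.74  1.24  1.39]
```

View pics/s10c.png

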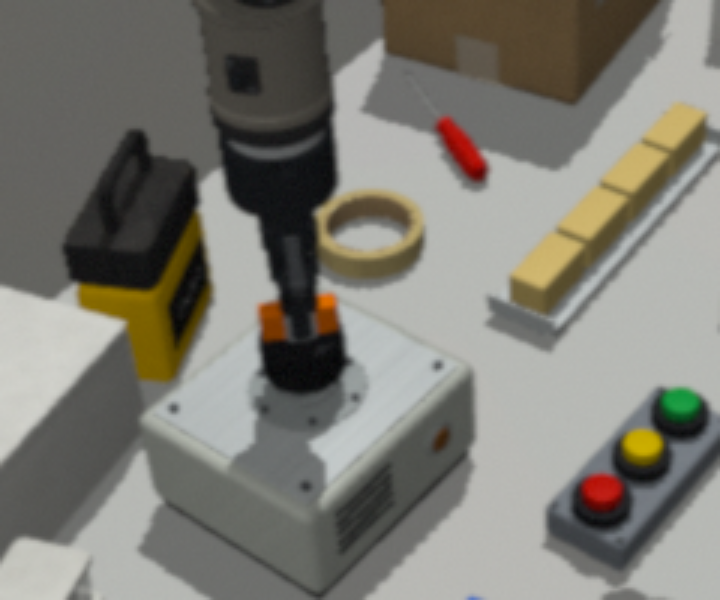

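View pics/w10.png

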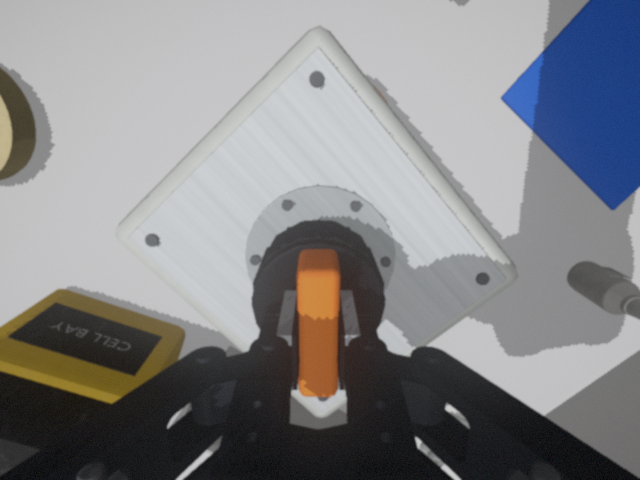

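Request:
jog_arm(motion=[[0, [0, -0.0006, 0], [0, -7, 0]], [0, [0, -0.0006, 0], [0, -7, 0]], [0, [0, -0.0006, 0], [0, -7, 0]], [0, [0, -0.0006, 0], [0, -7, 0]], [0, [0, -0.0005, 0], [0, -7, 0]], [0, [0, -0.0005, 0], [0, -7, 0]], [0, [0, 0, 0], [0, -3, 0]], [0, [0, 0, 0], [0, 0, 0]]])

```text
clock: 14.2
tcp_pos: [0.6455, 0.2245, 0.1822]
orientation: [-1.214, -1.201, 1.2]
contact_force: [0.2, 0.7, 3.2]
grip_width: 0.0148
```

Request:
jog_arm(motion=[[0, [0, -0.001, 0], [0, 0, 0]], [0, [0, -0.002, 0], [0, 0, 0]], [0, [0, -0.001, 0], [0, 0, 0]]])

```text
clock: 14.45
tcp_pos: [0.6453, 0.2237, 0.1855]
orientation: [-1.215, -1.199, 1.201]
contact_force: [-0.5, 0.3, -0.9]
grip_width: 0.0151
```

```bash
python3 - <<'E'
from h import *
plan(yaw=-54.5)
print(r.get_obs()['moment'].round(2),r.get_obs()['joints'].round(2))
E
```

```text
t 14.45 tcp [0.6453 0.2237 0.1855] jawang 179.3 tooly [-7.0e-04 -1.1e-03 -1.0e+00] j1,j7 [0.297 2.106] F [-0.5  0.3 -0.9] w 0.0151
turn about tool y: world yaw -53.8 -> tool y 53.8  (alt -126.2 )
[ 0.07  0.04 -0.02] [ 0.3   0.88 -1.23  1.54  0.85  1.33  2.11]
```

Request:
jog_arm(motion=[[0, [0, -0.01, 0], [0, 0, 0]], [0, [0, -0.02, 0], [0, 0, 0]], [0, [0, -0.025, 0], [0, 0, 0]], [0, [0, -0.02, 0], [0, 0, 0]], [0, [0, 0, 0.02], [0, 0, 0]], [0, [0.01, 0, 0.03], [0, 0, 0]], [0, [0.015, 0, 0.03], [0, 0, 0]], [0, [0.015, 0, 0.03], [0, 0, 0]], [0, [0.015, 0, 0.03], [0, 0, 0]], [0, [0.015, 0, 0.03], [0, 0, 0]]])

```text
clock: 15.28
tcp_pos: [0.4748, 0.296, 0.2615]
orientation: [-1.216, -1.201, 1.201]
contact_force: [0.6, -0.0, -1.5]
grip_width: 0.0146
```

Request:
jog_arm(motion=[[0, [0.01, 0, 0.03], [0, 0, 0]], [0, [0.01, 0, 0.025], [0, 0, 0]], [0, [0.005, 0, 0.015], [0, 0, 0]], [0, [0, 0, 0], [0, 0, 0]], [0, [0, 0, 0], [0, 0, 0]]])

```text
clock: 15.7
tcp_pos: [0.4068, 0.3215, 0.2616]
orientation: [-1.216, -1.203, 1.202]
contact_force: [1.0, -0.7, -2.4]
grip_width: 0.0146
```

```bash
python3 - <<'E'
from h import *
plan((.405,.323,.255),(.405,.323,.062),yaw=0)
cam('side','s11.png');
E
python3 meas.py top,side blue,orange
```

```text
t 15.7 tcp [0.4068 0.3215 0.2616] jawang 179.45 tooly [ 1.9e-03 -9.0e-04 -1.0e+00] j1,j7 [0.233 1.814] F [ 1.  -0.7 -2.4] w 0.0146
turn about tool y: world yaw 0.55 -> tool y -0.55  (alt 179.5 )
 -> (0.405, 0.323, 0.255) tool shift mm [1.5 6.6 1.8]
 -> (0.405, 0.323, 0.062) tool shift mm [  0.2 193.    0.4]
top blue [227, 300] 1346 [0.4207, 0.3074, 0.0031] 0.0031 rect 408 323 137 134 ang 94.4
top orange [207, 309] 67 [0.4086, 0.3021, 0.2607] 0.2635 rect 407 303 21 18 ang 86.6
side blue [127, 33] 144 [2.0221, -0.7279, 0.0148] 0.0144 rect 2025 -732 127 51 ang 23.9
side blue [310, 377] 3824 [0.4012, 0.3266, 0.005] 0.005 rect 403 324 142 138 ang 94.3
side orange [303, 295] 221 [0.4043, 0.3392, 0.2598] 0.2637 rect 409 333 40 23 ang 123.7
```

View pics/s11.png

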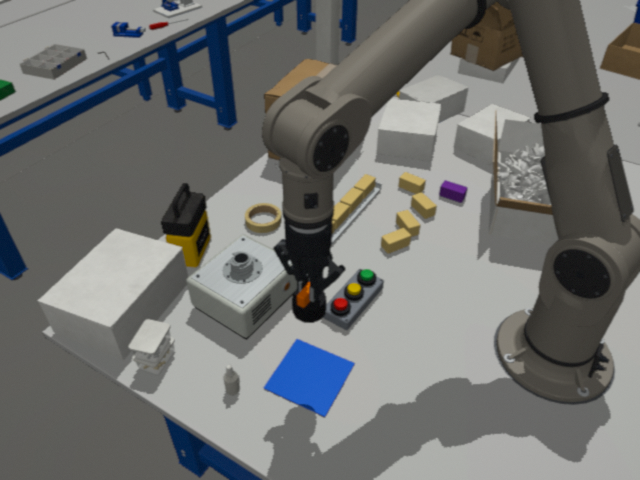

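Request:
jog_arm(motion=[[0, [0.002, 0.03, 0.002], [0, 0, 0]], [0, [0, 0.04, 0], [0, 0, 0]], [0, [0, 0.04, 0], [0, 0, 0]], [0, [0, 0.035, 0], [0, 0, 0]], [0, [0, 0.025, 0], [0, 0, 0]], [0, [0, 0.015, 0], [0, 0, 0]], [0, [0, 0.007, 0], [0, 0, 0]], [0, [0, 0, 0], [0, 0, 0]]])

```text
clock: 16.52
tcp_pos: [0.4048, 0.3226, 0.0674]
orientation: [-1.214, -1.198, 1.203]
contact_force: [-0.4, 0.4, -0.7]
grip_width: 0.0148
```

```bash
python3 - <<'E'
from h import *
plan((.405,.323,.062),yaw=0)
f,W=cam('side'); cv2.imwrite('pics/s12c.png',cv2.cvtColor(cv2.resize(f['image'][260:430,200:420],None,fx=3,fy=3),cv2.COLOR_RGB2BGR))
E
```

```text
t 16.52 tcp [0.4048 0.3226 0.0674] jawang 179.33 tooly [-0.0025 -0.0014 -1.    ] j1,j7 [0.029 1.587] F [-0.4  0.4 -0.7] w 0.0148
turn about tool y: world yaw 0.67 -> tool y -0.67  (alt 179.3 )
 -> (0.405, 0.323, 0.062) tool shift mm [ 0.4  5.4 -0.2]
```

View pics/s12c.png

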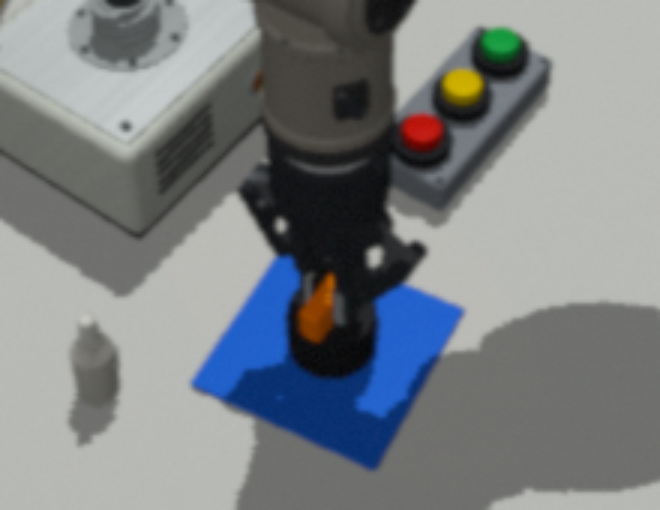

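Request:
jog_arm(motion=[[0, [0, 0.003, 0], [0, 0, 0]], [0, [0, 0.002, 0], [0, 0, 0]], [0, [0, 0, 0], [0, 0, 0]], [0, [0, 0, 0], [0, 0, 0]]])

```text
clock: 16.9
tcp_pos: [0.4049, 0.3236, 0.0646]
orientation: [-1.214, -1.202, 1.201]
contact_force: [-0.2, -0.7, -1.7]
grip_width: 0.0143
```

Request:
jog_arm(motion=[[0, [0, 0.001, 0], [0, 0, 0]], [0, [0, 0, 0], [0, 0, 0]], [0, [0, 0, 0], [0, 0, 0]]])

```text
clock: 17.15
tcp_pos: [0.4046, 0.3235, 0.0631]
orientation: [-1.214, -1.202, 1.202]
contact_force: [-0.5, -0.3, -1.3]
grip_width: 0.0147
```

Request:
jog_arm(motion=[[0, [0, 0.001, 0], [0, 0, 0]], [0, [0, 0.001, 0], [0, 0, 0]], [0, [0, 0, 0], [0, 0, 0]], [0, [0, 0, 0], [0, 0, 0]]])

```text
clock: 17.48
tcp_pos: [0.4045, 0.3235, 0.0609]
orientation: [-1.214, -1.202, 1.202]
contact_force: [0.2, -1.2, -1.0]
grip_width: 0.0148
```

Request:
jog_arm(motion=[[0, [0, 0.001, 0], [0, 0, 0]], [0, [0, 0, 0], [0, 0, 0]], [0, [0, 0, 0], [0, 0, 0]]])

```text
clock: 17.73
tcp_pos: [0.4046, 0.3236, 0.0606]
orientation: [-1.215, -1.202, 1.202]
contact_force: [-1.2, -2.3, 6.5]
grip_width: 0.0149
```

Request:
jog_arm(motion=[[0.25, [0, 0, 0], [0, 0, 0]], [0.35, [0, 0, 0], [0, 0, 0]], [0.45, [0, 0, 0], [0, 0, 0]], [0.5, [0, 0, 0], [0, 0, 0]], [0.5, [0, -0.005, 0], [0, 0, 0]], [0.5, [0, -0.02, 0], [0, 0, 0]], [0.5, [0, -0.04, 0], [0, 0, 0]], [0.5, [0, -0.04, 0], [0, 0, 0]], [0.5, [0, -0.04, 0], [0, 0, 0]], [0.5, [0, -0.02, 0], [0, 0, 0]]])

```text
clock: 18.57
tcp_pos: [0.4048, 0.3254, 0.2297]
orientation: [-1.213, -1.207, 1.198]
contact_force: [0.4, 0.8, 0.2]
grip_width: 0.0428
```

```bash
python3 meas.py top,side cream,orange; python3 - <<'E'
from h import *
plan((.433,-.125,.22),yaw=0)
print(r.get_obs()['joints'].round(2))
f,W=cam('side'); cv2.imwrite('pics/s13c.png',cv2.cvtColor(cv2.resize(f['image'][160:430,200:560],None,fx=2.2,fy=2.2),cv2.COLOR_RGB2BGR))
E
```

```text
top cream [336, 184] 246 [0.7767, -0.0237, 0.0243] 0.0242 rect 777 -24 94 92 ang 133.7
top cream [343, 240] 271 [0.6031, -0.044, 0.047] 0.0471 rect 604 -44 66 34 ang 90.1
top cream [369, 240] 276 [0.6031, -0.1202, 0.0471] 0.0472 rect 604 -120 69 34 ang 90.5
top cream [394, 240] 270 [0.6032, -0.1966, 0.0467] 0.0468 rect 604 -198 70 34 ang 90.1
top cream [420, 240] 271 [0.604, -0.2724, 0.0472] 0.0472 rect 604 -272 68 34 ang 90.3
top cream [453, 274] 263 [0.5029, -0.3719, 0.0353] 0.0353 rect 503 -373 68 34 ang 175.6
top cream [396, 296] 280 [0.4365, -0.2019, 0.0349] 0.035 rect 437 -202 69 34 ang 143.6
top cream [428, 298] 275 [0.4326, -0.2949, 0.0351] 0.0351 rect 433 -295 68 35 ang 151.3
top cream [370, 297] 272 [0.4336, -0.1247, 0.0351] 0.0351 rect 433 -126 70 35 ang 61.5
top cream [294, 297] 67 [0.4319, 0.0987, 0.0503] 0.0506 rect 432 99 27 24 ang 40.0
top cream [435, 383] 201 [0.2067, -0.2911, 0.1234] 0.1236 rect 201 -292 82 34 ang 16.7
top cream [447, 420] 279 [0.109, -0.3219, 0.1224] 0.1215 rect 111 -321 108 34 ang 17.7
top orange [218, 306] 100 [0.405, 0.3198, 0.0631] 0.0637 rect 
[... 243 characters left out ...]
, 0.0339] 0.0359 rect 426 -293 72 39 ang 149.6
side cream [524, 202] 119 [0.1778, -0.2822, 0.1452] 0.1467 rect 184 -341 148 110 ang 96.5
side cream [263, 215] 335 [0.7711, -0.0213, 0.0247] 0.0247 rect 772 -23 100 98 ang 159.0
side cream [401, 230] 711 [0.4272, -0.1544, 0.0341] 0.0357 rect 428 -162 153 72 ang 96.0
side orange [309, 364] 120 [0.396, 0.3343, 0.0596] 0.0602 rect 395 329 53 14 ang 75.9
t 18.67 tcp [0.4056 0.3255 0.2292] jawang 179.41 tooly [ 0.0054  0.0042 -1.    ] j1,j7 [0.192 1.781] F [ 0.5 -0.2 -0.1] w 0.0429
turn about tool y: world yaw 0.59 -> tool y -0.59  (alt 179.4 )
 -> (0.433, -0.125, 0.22) tool shift mm [-450.3    7.4  -32. ]
[ 0.19  0.58 -1.32  1.89  0.62  1.16  1.78]
```

View pics/s13c.png

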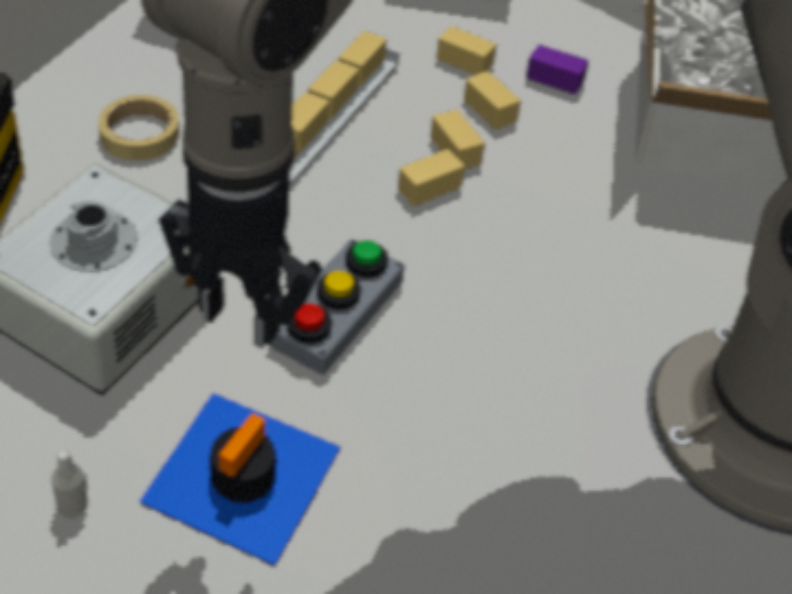

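Request:
jog_arm(motion=[[0.6, [-0.04, 0, 0], [0, 0, 0]], [0.6, [-0.04, 0, -0.003], [0, 0, 0]], [0.6, [-0.04, 0, -0.004], [0, 0, 0]], [0.6, [-0.04, 0, -0.004], [0, 0, 0]], [0.6, [-0.04, 0, -0.004], [0, 0, 0]], [0.6, [-0.04, 0, -0.004], [0, 0, 0]], [0.6, [-0.04, 0, -0.004], [0, 0, 0]], [0.6, [-0.04, 0, -0.004], [0, 0, 0]], [0.6, [-0.03, 0, -0.002], [0, 0, 0]], [0.6, [0, 0, 0], [0, 7, 0]]])

```text
clock: 19.55
tcp_pos: [0.4289, -0.0344, 0.2228]
orientation: [-1.27, -1.101, 1.107]
contact_force: [-0.6, 0.8, -0.5]
grip_width: 0.0514
```

Request:
jog_arm(motion=[[0.6, [0, 0, 0], [0, 7, 0]], [0.6, [0, 0, 0], [0, 7, 0]], [0.6, [0, 0, 0], [0, 7, 0]], [0.6, [0, 0, 0], [0, 7, 0]], [0.6, [0, 0, 0], [0, 7, 0]], [0.6, [0, 0, 0], [0, 7, 0]], [0.6, [0, 0, 0], [0, 7, 0]], [0.6, [0, 0, 0], [0, 7, 0]], [0.6, [0, 0, 0], [0, 7, 0]], [0.6, [0, 0, 0], [0, 7, 0]]])

```text
clock: 20.38
tcp_pos: [0.4289, -0.027, 0.2238]
orientation: [-1.564, -0.163, 0.167]
contact_force: [-0.7, 0.3, -0.2]
grip_width: 0.0513
```

Request:
jog_arm(motion=[[0.6, [0, 0, 0], [0, 7, 0]], [0.6, [0, 0, 0], [0, 7, 0]], [0.6, [0, 0, 0], [0, 7, 0]], [0.6, [0, 0, 0], [0, 7, 0]], [0.6, [0, 0, 0], [0, 7, 0]], [0.6, [0, 0, 0], [0, 7, 0]], [0.6, [0, 0, 0], [0, 7, 0]], [0.6, [0, 0, 0], [0, 7, 0]], [0.6, [0, 0, 0], [0, 7, 0]], [0.6, [0, 0, 0], [0, 7, 0]]])

```text
clock: 21.22
tcp_pos: [0.4289, -0.0271, 0.2237]
orientation: [-1.424, 0.79, -0.786]
contact_force: [-1.2, -0.8, -0.8]
grip_width: 0.0516
```

```bash
python3 - <<'E'
from h import *
plan((.43,-.125,.22),yaw=0)
print(r.get_obs()['joints'].round(2))
E
```

```text
t 21.22 tcp [ 0.4289 -0.0271  0.2237] jawang 32.07 tooly [-2.7e-03  2.0e-04 -1.0e+00] j1,j7 [0.688 0.316] F [-1.2 -0.8 -0.8] w 0.0516
turn about tool y: world yaw -32.07 -> tool y 32.07  (alt -147.9 )
 -> (0.43, -0.125, 0.22) tool shift mm [ 83.6   3.7 -51.1]
[ 0.69  0.19 -0.84  2.1   0.17  0.93  0.32]
```

Request:
jog_arm(motion=[[0.6, [0, 0, 0], [0, 7, 0]], [0.6, [0, 0, 0], [0, 7, 0]], [0.6, [0, 0, 0], [0, 7, 0]], [0.6, [0, 0, 0], [0, 7, 0]], [0.6, [0, 0, 0], [0, 7, 0]], [0.6, [0, 0, 0], [0, 7, 0]], [0.6, [0, 0, 0], [0, 7, 0]], [0.6, [0, 0, 0], [0, 7, 0]], [0.6, [0.02, 0, 0.012], [0, 6, 0]], [0.6, [0.024, 0, 0.014], [0, 0, 0]]])

```text
clock: 22.05
tcp_pos: [0.4328, -0.0766, 0.224]
orientation: [-0.92, 1.581, -1.578]
contact_force: [0.5, -0.2, -0.1]
grip_width: 0.0513
```

Request:
jog_arm(motion=[[0.6, [0.024, 0.02, 0.014], [0, 0, 0]], [0.6, [0.016, 0.03, 0.01], [0, 0, 0]], [0.6, [0, 0.03, 0], [0, 0, 0]], [0.6, [0, 0, 0], [0, 0, 0]], [0.6, [0, 0, 0], [0, 0, 0]]])

```text
clock: 22.47
tcp_pos: [0.4326, -0.1236, 0.1434]
orientation: [-0.923, 1.583, -1.575]
contact_force: [-0.1, 1.3, 1.1]
grip_width: 0.0513
```

```bash
python3 meas.py wrist cream w14.png; python3 - <<'E'
from h import *
plan((.43,-.125,.14),yaw=-30)
E
```

```text
wrist cream [544, 17] 2395 [0.5984, -0.0695, 0.0469] 0.0469 rect 598 -73 42 22 ang 150.3
wrist cream [596, 162] 16537 [0.6004, -0.1599, 0.0463] 0.0469 rect 603 -195 220 36 ang 90.1
wrist cream [320, 239] 5228 [0.4344, -0.1228, 0.0347] 0.0349 rect 433 -125 70 35 ang 61.7
wrist cream [354, 323] 2579 [0.4246, -0.1883, 0.0361] 0.0348 rect 434 -172 89 38 ang 61.5
wrist cream [420, 311] 146 [0.4695, -0.2037, 0.0349] 0.0313 rect 467 -176 79 8 ang 92.0
wrist cream [386, 407] 345 [0.4126, -0.2644, 0.0382] 0.0339 rect 432 -204 182 13 ang 72.5
wrist cream [456, 432] 262 [0.45, -0.3078, 0.0427] 0.0351 rect 460 -238 177 16 ang 82.3
t 22.52 tcp [ 0.4341 -0.1234  0.1449] jawang -29.5 tooly [-0.0018  0.0011 -1.    ] j1,j7 [ 0.644 -0.613] F [-0.8  0.2  0.8] w 0.0514
turn about tool y: world yaw -0.5 -> tool y 0.5  (alt -179.5 )
 -> (0.43, -0.125, 0.14) tool shift mm [ 3.4  4.9 -2.8]
```

View pics/w14.png

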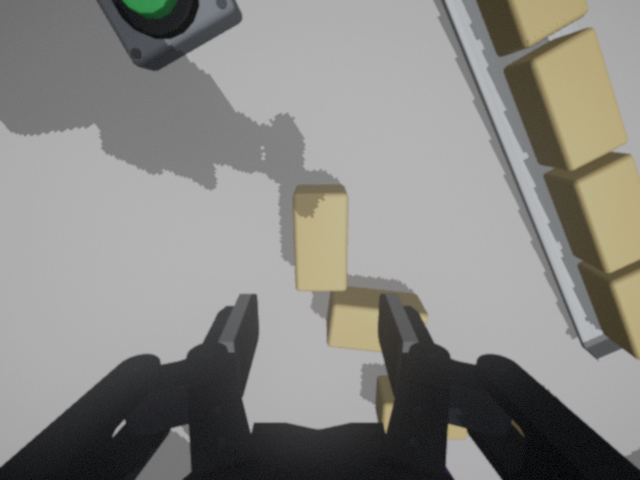

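Request:
jog_arm(motion=[[0.6, [0.002, 0.03, 0], [0, -1, 0]], [0.6, [0, 0.035, 0], [0, 0, 0]], [0.6, [0, 0.03, 0], [0, 0, 0]], [0.6, [0, 0.017, 0], [0, 0, 0]], [0.6, [0, 0.01, 0], [0, 0, 0]], [0.6, [0, 0, 0], [0, 0, 0]], [0.6, [0, 0, 0], [0, 0, 0]]])

```text
clock: 23.1
tcp_pos: [0.4346, -0.1257, 0.0242]
orientation: [-0.93, 1.564, -1.566]
contact_force: [0.5, 0.3, 0.3]
grip_width: 0.0513
```

```bash
python3 meas.py wrist cream w15.png; python3 - <<'E'
from h import *
plan((.433,-.125,.023),yaw=-28.5)
E
```

```text
wrist cream [313, 334] 17315 [0.4359, -0.1199, 0.0347] 0.0349 rect 431 -130 81 36 ang 62.2
wrist cream [466, 460] 1732 [0.4623, -0.202, 0.0324] 0.0337 rect 462 -168 93 18 ang 89.2
t 23.15 tcp [ 0.4349 -0.126   0.0245] jawang -28.55 tooly [ 2.5e-03 -7.0e-04 -1.0e+00] j1,j7 [ 0.512 -0.796] F [-0.5 -0.4 -0.9] w 0.0516
turn about tool y: world yaw 0.05 -> tool y -0.05  (alt 180.0 )
 -> (0.433, -0.125, 0.023) tool shift mm [ 0.1  1.5 -2.1]
```

View pics/w15.png

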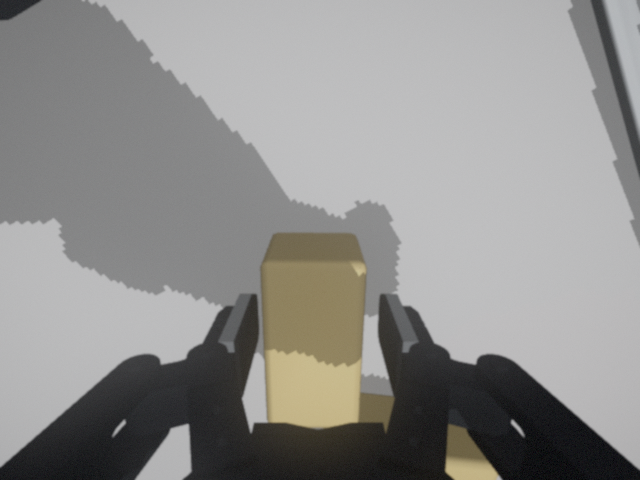

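Request:
jog_arm(motion=[[0.6, [0, 0.001, -0.002], [0, 0, 0]], [0.4, [0, 0, 0], [0, 0, 0]], [0.2, [0, 0, 0], [0, 0, 0]], [0, [0, 0, 0], [0, 0, 0]], [0, [0, 0, 0], [0, 0, 0]], [0, [0, 0, 0], [0, 0, 0]], [0, [0, -0.01, 0], [0, 0, 0]], [0, [0, -0.04, 0], [0, 0, 0]], [0, [0, -0.04, 0], [0, 0, 0]], [0, [0, -0.03, 0], [0, 0, 0]]])

```text
clock: 23.98
tcp_pos: [0.432, -0.1247, 0.1451]
orientation: [-0.93, 1.565, -1.566]
contact_force: [1.2, 0.2, -0.7]
grip_width: 0.0348
```

```bash
python3 meas.py top cream t16.png; python3 - <<'E'
from h import *
plan((.604,-.08,.15),yaw=0)
f,W=cam('wrist','w16.png')
E
```

```text
top cream [336, 184] 236 [0.7755, -0.0232, 0.0242] 0.024 rect 778 -24 95 94 ang 35.5
top cream [343, 240] 269 [0.6031, -0.0445, 0.047] 0.0469 rect 604 -44 66 34 ang 90.3
top cream [369, 240] 270 [0.6028, -0.1202, 0.0474] 0.0473 rect 604 -120 69 34 ang 90.7
top cream [394, 240] 274 [0.6035, -0.1967, 0.047] 0.0469 rect 604 -197 69 33 ang 90.4
top cream [420, 240] 267 [0.6039, -0.2724, 0.0476] 0.0476 rect 604 -273 67 33 ang 90.3
top cream [453, 274] 264 [0.5029, -0.372, 0.035] 0.035 rect 503 -372 67 35 ang 177.2
top cream [428, 298] 276 [0.4327, -0.2951, 0.0349] 0.035 rect 433 -295 69 35 ang 151.8
top cream [294, 298] 65 [0.4309, 0.0995, 0.0507] 0.051 rect 431 101 27 26 ang 91.3
t 24.03 tcp [ 0.435  -0.1252  0.1496] jawang -28.54 tooly [ 0.0086 -0.0027 -1.    ] j1,j7 [ 0.668 -0.599] F [ 1.5 -0.2  3.5] w 0.0351
turn about tool y: world yaw 28.54 -> tool y -28.54  (alt 151.5 )
 -> (0.604, -0.08, 0.15) tool shift mm [-120.5    1.   126.8]
```

View pics/w16.png

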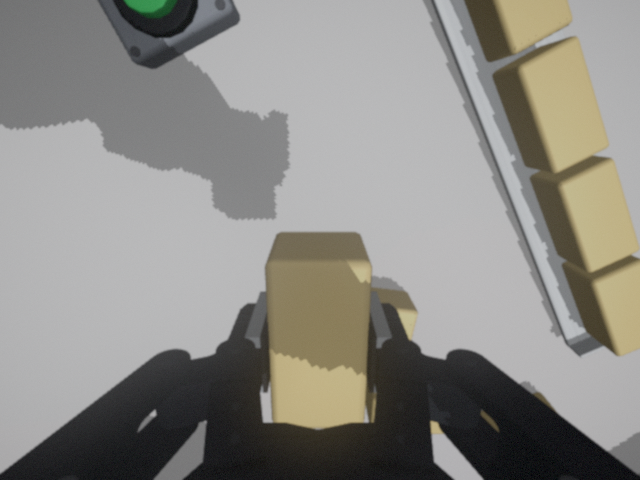

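Request:
jog_arm(motion=[[0, [0, 0, 0], [0, -7, 0]], [0, [0, 0, 0], [0, -7, 0]], [0, [0, 0, 0], [0, -7, 0]], [0, [0, 0, 0], [0, -7, 0]], [0, [0.005, -0.01, 0.03], [0, -0.5, 0]], [0, [0.01, 0, 0.035], [0, 0, 0]], [0, [0.01, 0, 0.035], [0, 0, 0]], [0, [0.01, 0, 0.035], [0, 0, 0]], [0, [0, 0, 0.034], [0, 0, 0]], [0, [0, 0, 0], [0, 0, 0]]])

```text
clock: 24.92
tcp_pos: [0.606, -0.1605, 0.152]
orientation: [-1.203, 1.208, -1.211]
contact_force: [0.9, 0.7, 0.1]
grip_width: 0.0352
```

```bash
python3 meas.py wrist cream w17.png; python3 - <<'E'
from h import *
plan((.604,-.08,.15),yaw=0)
E
```

```text
wrist cream [312, 56] 6964 [0.603, -0.0489, 0.047] 0.047 rect 603 -50 58 35 ang 90.4
wrist cream [563, 67] 3503 [0.7605, -0.052, 0.0234] 0.0234 rect 764 -50 94 41 ang 152.6
wrist cream [316, 293] 24090 [0.6051, -0.1441, 0.1357] 0.1632 rect 605 -141 110 38 ang 90.5
wrist cream [86, 289] 5320 [0.4393, -0.1996, 0.0331] 0.0347 rect 437 -203 69 37 ang 144.4
wrist cream [85, 383] 2167 [0.4244, -0.2785, 0.0355] 0.0345 rect 483 -230 213 38 ang 40.2
wrist cream [183, 462] 1031 [0.4904, -0.3618, 0.0338] 0.0346 rect 527 -282 229 29 ang 64.9
t 24.97 tcp [ 0.603  -0.16    0.1515] jawang -0.06 tooly [ 0.0013  0.0019 -1.    ] j1,j7 [ 0.619 -0.171] F [-1.1 -0.  -0.5] w 0.0355
turn about tool y: world yaw 0.06 -> tool y -0.06  (alt 179.9 )
 -> (0.604, -0.08, 0.15) tool shift mm [-80.    1.7   0.9]
```

View pics/w17.png

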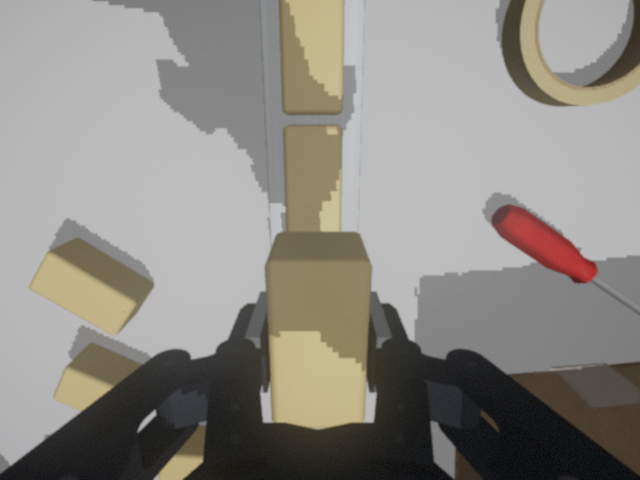

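```bash
cat >> h.py <<'E'
def ray(f,u,v,z):
    o=np.array(f['orientation']);Rm=R.from_rotvec(o).as_matrix() if o.size==3 else o
    d=Rm@np.array([(u-f['cx'])/f['fx'],(v-f['cy'])/f['fy'],1]);c=np.array(f['xyz'])
    return c+d*(z-c[2])/d[2]
E
python3 - <<'E'
from h import *
f,W=cam('wrist'); o=r.get_obs(); print(o['tcp_pos'].round(4))
hsv=cv2.cvtColor(f['image'],cv2.COLOR_RGB2HSV)
m=(cv2.inRange(hsv,(15,60,60),(32,220,255))>0)
H=W[...,2]
top=m&(np.abs(H-.047)<.006)
for u in (295,305,315,325,335):
    v=np.where(top[:,u])[0]; v=v[v<230]
    g=np.where(np.diff(v)>3)[0]
    print(u,[(v[i],v[i+1],ray(f,u,v[i]+.5,.047)[:2].round(4),ray(f,u,v[i+1]-.5,.047)[:2].round(4)) for i in g])
for v in (40,80,100,140,160,180):
    u=np.where(top[v])[0]; print(v,u.min(),u.max(),ray(f,u.min()-.5,v,.047)[:2].round(4),ray(f,u.max()+.5,v,.047)[:2].round(4))
held=m&(H>.155)
p=W[held];print('held',p.min(0).round(4),p.max(0).round(4),np.median(p[:,2]).round(4), np.percentile(p,[1,99],axis=0).round(4))
print(np.unique(np.where(held)[0])[[0,-1]])
p=W[m&(H>.11)];print(np.percentile(p,[1,99],axis=0).round(4))
E
```

```text
[ 0.6009 -0.16    0.1512]
295 [(np.int64(114), np.int64(127), array([ 0.5896, -0.0794]), array([ 0.5894, -0.0861]))]
305 [(np.int64(114), np.int64(126), array([ 0.5954, -0.0794]), array([ 0.5954, -0.0855]))]
315 [(np.int64(114), np.int64(126), array([ 0.6013, -0.0794]), array([ 0.6013, -0.0855]))]
325 [(np.int64(114), np.int64(126), array([ 0.6072, -0.0794]), array([ 0.6072, -0.0855]))]
335 [(np.int64(114), np.int64(126), array([ 0.613 , -0.0794]), array([ 0.6131, -0.0855]))]
40 287 348 [ 0.5856 -0.0402] [ 0.62   -0.0402]
80 288 348 [ 0.5857 -0.0607] [ 0.6205 -0.0607]
100 289 347 [ 0.586  -0.0714] [ 0.6202 -0.0714]
140 290 346 [ 0.586  -0.0939] [ 0.6201 -0.0939]
160 291 345 [ 0.5863 -0.1056] [ 0.6198 -0.1056]
180 291 345 [ 0.5861 -0.1178] [ 0.6201 -0.1178]
held [ 0.5455 -0.195   0.155 ] [ 0.6472 -0.1246  0.2214] 0.1631 [[ 0.5788 -0.1914  0.1567]
 [ 0.6202 -0.1252  0.2054]]
[251 479]
[[ 0.5799 -0.1912  0.1341]
 [ 0.6202 -0.125   0.2051]]
```

Request:
jog_arm(motion=[[0, [-0.02, 0, 0.002], [0, 0, 0]], [0, [-0.03, 0, 0], [0, 0, 0]], [0, [-0.0275, 0, 0], [0, 0, 0]], [0, [0, 0.025, 0], [0, 0, 0]], [0, [0, 0.03, 0], [0, 0, 0]], [0, [0, 0.012, 0], [0, 0, 0]], [0, [0, 0, 0], [0, 0, 0]], [0, [0, 0, 0], [0, 0, 0]], [0, [0, 0, 0], [0, 0, 0]]])

```text
clock: 25.77
tcp_pos: [0.6033, -0.0835, 0.0863]
orientation: [-1.207, 1.21, -1.212]
contact_force: [0.9, -0.5, -0.7]
grip_width: 0.0351
```

```bash
python3 - <<'E'
from h import *
plan((.603,-.0825,.0715),yaw=0)
f,W=cam('wrist','w18.png');cam('side','s18.png')
plan((.603,-.0825,.0715),yaw=0)
E
```

```text
t 25.77 tcp [ 0.6033 -0.0835  0.0863] jawang -0.12 tooly [ 1.5e-03 -2.0e-04 -1.0e+00] j1,j7 [ 0.476 -0.357] F [ 0.9 -0.5 -0.7] w 0.0351
turn about tool y: world yaw 0.12 -> tool y -0.12  (alt 179.9 )
 -> (0.603, -0.0825, 0.0715) tool shift mm [-1.  14.8 -0.3]
t 25.87 tcp [ 0.6036 -0.0834  0.0866] jawang -0.12 tooly [ 2.3e-03 -3.0e-04 -1.0e+00] j1,j7 [ 0.475 -0.357] F [ 0.9 -0.5 -1. ] w 0.035
turn about tool y: world yaw 0.12 -> tool y -0.12  (alt 179.9 )
 -> (0.603, -0.0825, 0.0715) tool shift mm [-0.9 15.1 -0.7]
```

View pics/w18.png

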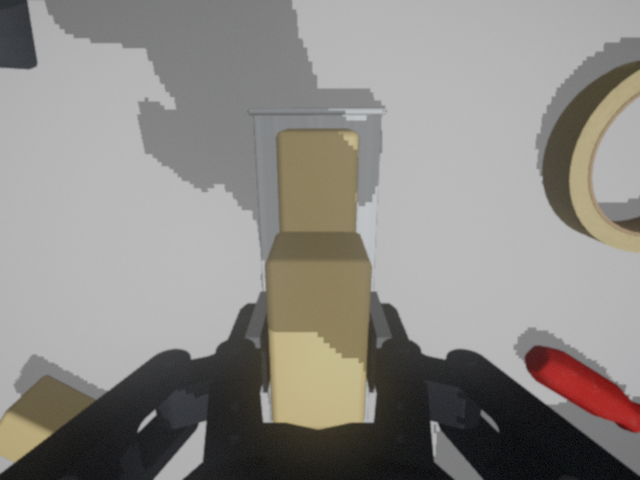

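View pics/s18.png

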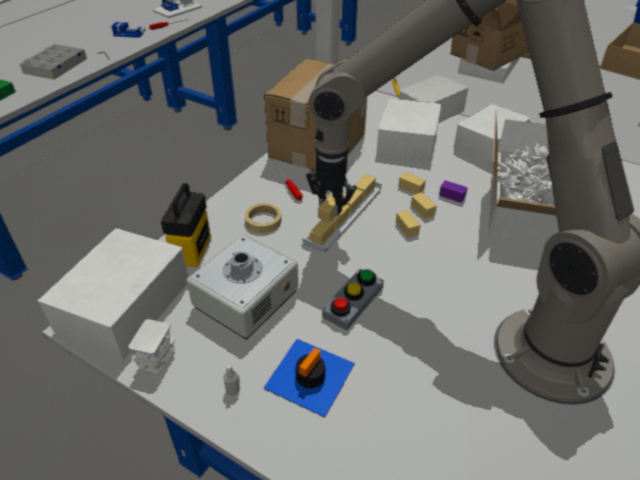

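Request:
jog_arm(motion=[[0, [-0.001, 0.006, -0.0007], [0, 0, 0]], [0, [0, 0.005, 0], [0, 0, 0]], [0, [0, 0.0025, 0], [0, 0, 0]], [0, [0, 0, 0], [0, 0, 0]], [0, [0, 0, 0], [0, 0, 0]]])

```text
clock: 26.28
tcp_pos: [0.602, -0.082, 0.0714]
orientation: [-1.209, 1.21, -1.21]
contact_force: [0.5, -0.5, 0.1]
grip_width: 0.0351
```

Request:
jog_arm(motion=[[0, [0, 0.001, 0], [0, 0, 0]], [0, [0, 0, 0], [0, 0, 0]], [0, [0, 0, 0], [0, 0, 0]]])

```text
clock: 26.53
tcp_pos: [0.602, -0.0821, 0.0713]
orientation: [-1.209, 1.21, -1.211]
contact_force: [-3.3, 0.3, 8.5]
grip_width: 0.0352
```

Contact at the expected height. I'll release and rise.

Request:
jog_arm(motion=[[0.45, [0, 0, 0], [0, 0, 0]], [0.55, [0, 0, 0], [0, 0, 0]], [0.6, [0, 0, 0], [0, 0, 0]], [0.6, [0, 0, 0], [0, 0, 0]], [0.6, [0, -0.01, 0], [0, 0, 0]], [0.6, [0, -0.03, 0], [0, 0, 0]], [0.6, [0, -0.04, 0], [0, 0, 0]], [0.6, [0, -0.02, 0], [0, 0, 0]], [0.6, [0.02, 0, -0.02], [0, 7, 0]], [0.6, [0.02, 0, -0.02], [0, 7, 0]]])

```text
clock: 27.37
tcp_pos: [0.5617, -0.1186, 0.1732]
orientation: [-1.076, 1.386, -1.392]
contact_force: [-1.1, -0.7, -0.2]
grip_width: 0.0515
```

```bash
python3 meas.py top,side cream t19.png; python3 - <<'E'
from h import *
plan((.435,-.202,.15),yaw=-36)
f,W=cam('wrist','w19.png')
E
```

```text
top cream [336, 184] 239 [0.7761, -0.0237, 0.0244] 0.0241 rect 778 -25 95 93 ang 150.3
top cream [347, 239] 325 [0.6035, -0.054, 0.0679] 0.0801 rect 604 -55 86 34 ang 90.3
top cream [424, 239] 174 [0.6047, -0.2844, 0.0472] 0.0472 rect 604 -283 46 34 ang 89.5
top cream [453, 274] 264 [0.503, -0.3718, 0.035] 0.0351 rect 503 -373 67 35 ang 176.5
top cream [433, 291] 59 [0.4513, -0.3116, 0.0354] 0.0351 rect 452 -313 38 19 ang 17.4
side cream [412, 180] 288 [0.4965, -0.3652, 0.0334] 0.0353 rect 497 -371 72 45 ang 175.5
side cream [335, 211] 994 [0.5955, -0.1046, 0.0596] 0.0502 rect 569 -139 266 97 ang 90.3
side cream [424, 203] 308 [0.4254, -0.2884, 0.034] 0.0359 rect 427 -293 75 39 ang 150.2
side cream [531, 203] 149 [0.1615, -0.2868, 0.1457] 0.1467 rect 166 -341 146 143 ang 6.2
side cream [263, 215] 329 [0.7718, -0.0218, 0.0249] 0.0248 rect 774 -23 100 95 ang 140.7
side cream [408, 221] 325 [0.4288, -0.1956, 0.0343] 0.0358 rect 432 -201 75 36 ang 141.4
t 27.47 tcp [ 0.5566 -0.1235  0.171 ] jawang -14.55 tooly [-0.0024 -0.0034 -1.    ] j1,j7 [ 0.579 -0.434] F [-0.2 -0.1 -0.3] w 0.0514
turn about tool y: world yaw -21.45 -> tool y 21.45  (alt -158.6 )
 -> (0.435, -0.202, 0.15) tool shift mm [106.5  21.6 -98. ]
```

View pics/w19.png

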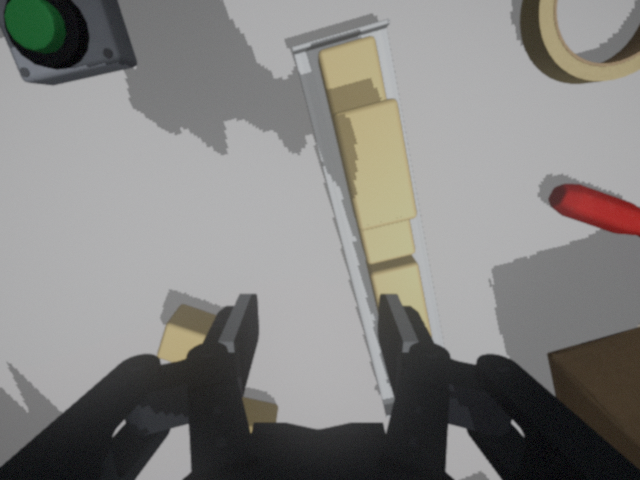

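Request:
jog_arm(motion=[[0.6, [0, 0, 0], [0, -7, 0]], [0.6, [0, 0, 0], [0, -7, 0]], [0.6, [0, 0, 0], [0, -7, 0]], [0.6, [0, 0, 0], [0, -7, 0]], [0.6, [0, 0, 0], [0, -7, 0]], [0.6, [0, 0, 0], [0, -7, 0]], [0.6, [0, 0, 0], [0, -7, 0]], [0.6, [0, 0, 0], [0, -7, 0]], [0.6, [0, 0, 0], [0, -7, 0]], [0.6, [0, 0, 0], [0, -5.5, 0]]])

```text
clock: 28.35
tcp_pos: [0.5605, -0.1186, 0.171]
orientation: [-1.516, 0.479, -0.48]
contact_force: [0.5, -0.5, -0.2]
grip_width: 0.0512
```

Request:
jog_arm(motion=[[0.6, [-0.01, 0, -0.03], [0, 0, 0]], [0.6, [-0.01, 0, -0.03], [0, 0, 0]], [0.6, [-0.015, 0, -0.03], [0, 0, 0]], [0.6, [-0.01, 0, -0.03], [0, 0, 0]], [0.6, [-0.005, 0.01, -0.014], [0, 0, 0]], [0.6, [0, 0.02, 0], [0, 0, 0]], [0.6, [0, 0, 0], [0, 0, 0]], [0.6, [0, 0, 0], [0, 0, 0]]])

```text
clock: 29.02
tcp_pos: [0.4414, -0.1985, 0.1406]
orientation: [-1.515, 0.485, -0.484]
contact_force: [0.3, -0.2, -0.1]
grip_width: 0.0511
```

```bash
python3 meas.py wrist cream w20.png; python3 - <<'E'
from h import *
plan((.4365,-.2025,.023),yaw=54)
print(r.get_obs()['joints'].round(2))
E
```

```text
wrist cream [308, 235] 5217 [0.4329, -0.201, 0.0348] 0.035 rect 435 -203 69 35 ang 143.6
wrist cream [195, 299] 3792 [0.424, -0.29, 0.037] 0.0349 rect 416 -282 113 48 ang 118.3
wrist cream [616, 302] 219 [0.5852, -0.0598, 0.0465] 0.0461 rect 585 -61 34 5 ang 87.1
wrist cream [588, 375] 4691 [0.5962, -0.1056, 0.0737] 0.0826 rect 540 -108 158 62 ang 4.9
wrist cream [181, 438] 464 [0.5095, -0.3798, 0.0372] 0.0351 rect 468 -319 189 22 ang 124.5
wrist cream [453, 429] 131 [0.6064, -0.1973, 0.0551] 0.0471 rect 546 -182 155 13 ang 166.8
t 29.07 tcp [ 0.4423 -0.1984  0.1412] jawang 54.55 tooly [ 1.e-03  9.e-04 -1.e+00] j1,j7 [1.032 0.805] F [ 0.2 -0.   0.2] w 0.0513
turn about tool y: world yaw -0.55 -> tool y 0.55  (alt -179.5 )
 -> (0.4365, -0.2025, 0.023) tool shift mm [ -2.4 118.2  -6.9]
[ 1.03  0.46 -0.9   2.06  0.48  0.85  0.8 ]
```

View pics/w20.png

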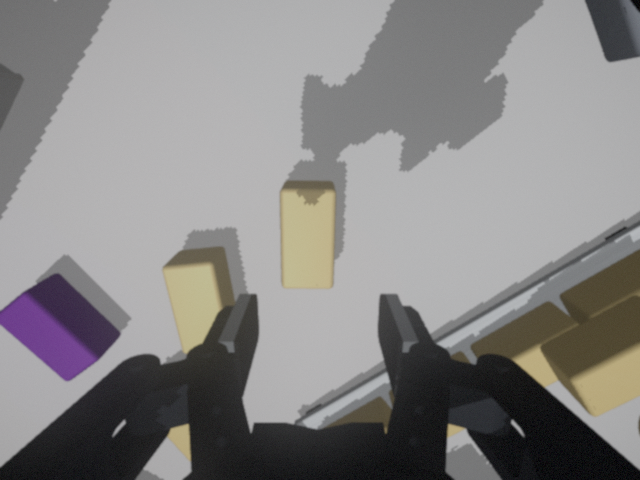

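Request:
jog_arm(motion=[[0.6, [-0.003, 0.02, -0.008], [0, 0.9, 0]], [0.6, [0, 0.035, 0], [0, 0, 0]], [0.6, [0, 0.03, 0], [0, 0, 0]], [0.6, [0, 0.02, 0], [0, 0, 0]], [0.6, [0, 0.01, 0], [0, 0, 0]], [0.6, [0, 0, 0], [0, 0, 0]], [0.6, [0, 0, 0], [0, 0, 0]]])

```text
clock: 29.65
tcp_pos: [0.4353, -0.2036, 0.0264]
orientation: [-1.512, 0.497, -0.498]
contact_force: [-0.3, -0.3, -0.2]
grip_width: 0.0512
```

```bash
python3 meas.py wrist cream w21.png; python3 - <<'E'
from h import *
plan((.435,-.203,.023),yaw=53.6)
E
```

```text
wrist cream [320, 330] 16916 [0.4305, -0.1997, 0.0344] 0.035 rect 435 -203 70 35 ang 143.6
wrist cream [87, 382] 852 [0.3965, -0.2856, 0.0319] 0.0307 rect 395 -270 54 7 ang 95.8
wrist cream [119, 427] 88 [0.4123, -0.272, 0.0491] 0.0357 rect 410 -265 59 2 ang 109.5
wrist cream [169, 458] 1850 [0.4427, -0.2859, 0.0328] 0.0343 rect 427 -262 86 20 ang 123.2
t 29.7 tcp [ 0.4356 -0.2039  0.0268] jawang 53.58 tooly [ 2.2e-03 -5.0e-04 -1.0e+00] j1,j7 [0.893 0.605] F [0.3 0.5 0.1] w 0.0512
turn about tool y: world yaw 0.02 -> tool y -0.02  (alt 180.0 )
 -> (0.435, -0.203, 0.023) tool shift mm [-1.   3.8  0.4]
```

View pics/w21.png

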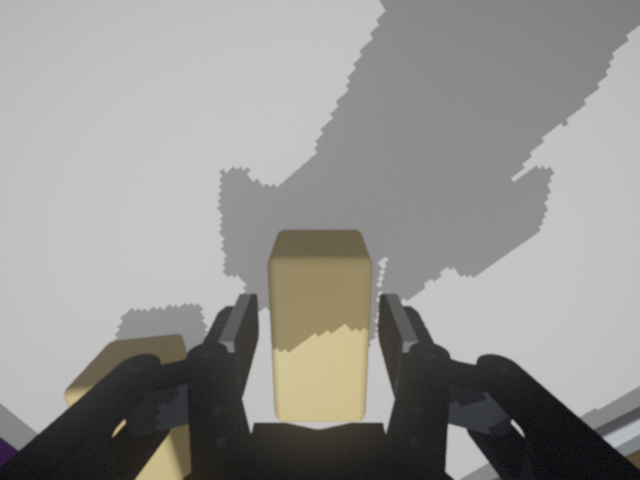

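Request:
jog_arm(motion=[[0.6, [-0.001, 0.003, 0], [0, 0, 0]], [0.4, [0, 0, 0], [0, 0, 0]], [0.2, [0, 0, 0], [0, 0, 0]], [0, [0, 0, 0], [0, 0, 0]], [0, [0, 0, 0], [0, 0, 0]], [0, [0, 0, 0], [0, 0, 0]], [0, [0, -0.01, 0], [0, 0, 0]], [0, [0, -0.04, 0], [0, 0, 0]], [0, [0, -0.04, 0], [0, 0, 0]], [0, [0, -0.04, 0], [0, 0, 0]]])

```text
clock: 30.53
tcp_pos: [0.4324, -0.2028, 0.1543]
orientation: [-1.512, 0.499, -0.496]
contact_force: [0.7, -0.5, -0.8]
grip_width: 0.0354
```

Request:
jog_arm(motion=[[0, [0, 0, 0], [0, 6.7, 0]], [0, [0, 0, 0], [0, 6.7, 0]], [0, [0, 0, 0], [0, 6.7, 0]], [0, [0, 0, 0], [0, 6.7, 0]], [0, [0, 0, 0], [0, 6.7, 0]], [0, [0, 0, 0], [0, 6.7, 0]], [0, [0, 0, 0], [0, 6.7, 0]], [0, [0, 0, 0], [0, 6.7, 0]], [0, [0, 0, 0], [0, 0, 0]], [0, [0, 0, 0], [0, 0, 0]]])

```text
clock: 31.37
tcp_pos: [0.4331, -0.2034, 0.1531]
orientation: [-1.211, 1.207, -1.208]
contact_force: [-0.3, -0.6, -2.1]
grip_width: 0.035
```

```bash
python3 - <<'E'
from h import *
plan((.603,-.1585,.16),yaw=0)
E
```

```text
t 31.37 tcp [ 0.4331 -0.2034  0.1531] jawang 0.14 tooly [ 3.e-04 -5.e-04 -1.e+00] j1,j7 [0.904 0.006] F [-0.3 -0.6 -2.1] w 0.035
turn about tool y: world yaw -0.14 -> tool y 0.14  (alt -179.9 )
 -> (0.603, -0.1585, 0.16) tool shift mm [-44.4  -6.9 170. ]
```

Request:
jog_arm(motion=[[0, [0, -0.005, 0.03], [0, 0, 0]], [0, [-0.01, 0, 0.035], [0, 0, 0]], [0, [-0.01, 0, 0.035], [0, 0, 0]], [0, [-0.01, 0, 0.035], [0, 0, 0]], [0, [-0.014, 0, 0.035], [0, 0, 0]], [0, [0, 0, 0], [0, 0, 0]], [0, [0, 0, 0], [0, 0, 0]], [0, [0, 0, 0], [0, 0, 0]]])

```text
clock: 32.03
tcp_pos: [0.6026, -0.1598, 0.1572]
orientation: [-1.21, 1.209, -1.207]
contact_force: [-0.1, 0.2, -1.1]
grip_width: 0.0352
```

```bash
cat > edges.py <<'E'
from h import *
f,W=cam('wrist','e%d.png'%int(r.get_obs()['clock']*100)); o=r.get_obs()
plan((.603,-.1585,.0715),(.603,-.2345,.0715),yaw=0)
hsv=cv2.cvtColor(f['image'],cv2.COLOR_RGB2HSV)
m=(cv2.inRange(hsv,(15,60,60),(32,220,255))>0); H=W[...,2]
for nm,lo,hi in [('c1',.040,.054),('c2',.074,.090),('c3',.112,.126)]:
    p=W[m&(H>lo)&(H<hi)&(W[...,0]>.56)&(W[...,0]<.65)]
    if len(p)<50: continue
    q=np.percentile(p,[1,99],axis=0); print(nm,len(p),'x',q[:,0].round(4),'y',p[:,1].min().round(4),p[:,1].max().round(4),q[:,1].round(4))
t=o['tcp_pos'];p=W[m&(np.abs(H-t[2]-.012)<.006)]
if len(p)>50: q=np.percentile(p,[1,99],axis=0); print('held x',q[:,0].round(4),'y max',p[:,1].max().round(4),'-> centre-tcp', (q[:,0].mean()-t[0]).round(4),(p[:,1].max()-.035-t[1]).round(4))
E
python3 edges.py; ls -t pics|head -1
```

```text
t 32.08 tcp [ 0.6022 -0.1604  0.1572] jawang -0.02 tooly [-1.5e-03 -2.0e-04 -1.0e+00] j1,j7 [ 0.636 -0.18 ] F [ 0.  -0.9 -0.4] w 0.0353
turn about tool y: world yaw 0.02 -> tool y -0.02  (alt 180.0 )
 -> (0.603, -0.1585, 0.0715) tool shift mm [-2.  85.7  1. ]
 -> (0.603, -0.2345, 0.0715) tool shift mm [76.  0.  0.]
c1 4964 x [0.5862 0.6199] y -0.1545 -0.0189 [-0.1536 -0.0195]
c2 9510 x [0.5849 0.6187] y -0.1172 -0.0477 [-0.1161 -0.0485]
held x [0.5852 0.6199] y max -0.1257 -> centre-tcp 0.0004 -0.0003
e3203.png
```

Request:
jog_arm(motion=[[0, [-0.002, 0.015, 0.001], [0, 0, 0]], [0, [0, 0.03, 0], [0, 0, 0]], [0, [0, 0.02, 0], [0, 0, 0]], [0, [0, 0.011, 0], [0, 0, 0]], [0, [0, 0.006, 0], [0, 0, 0]], [0, [0, 0, 0], [0, 0, 0]], [0, [0, 0, 0], [0, 0, 0]]])

```text
clock: 32.67
tcp_pos: [0.6045, -0.1579, 0.076]
orientation: [-1.208, 1.21, -1.211]
contact_force: [0.2, 0.1, -0.9]
grip_width: 0.0349
```

```bash
python3 edges.py; ls -t pics|head -1
```

```text
t 32.72 tcp [ 0.605  -0.1579  0.0765] jawang -0.08 tooly [ 1.7e-03 -3.0e-04 -1.0e+00] j1,j7 [ 0.59  -0.248] F [ 0.2  0.5 -1.3] w 0.035
turn about tool y: world yaw 0.08 -> tool y -0.08  (alt 179.9 )
 -> (0.603, -0.1585, 0.0715) tool shift mm [ 0.6  5.  -2. ]
 -> (0.603, -0.2345, 0.0715) tool shift mm [76.   0.   0.1]
c2 44239 x [0.5851 0.6209] y -0.1935 -0.0476 [-0.1881 -0.0491]
held x [0.5857 0.6212] y max -0.0483 -> centre-tcp -0.0015 0.0745
e3266.png
```

Request:
jog_arm(motion=[[0, [0.0005, 0.002, -0.0015], [0, 0, 0]], [0, [0, 0.001, 0], [0, 0, 0]], [0, [0, 0, 0], [0, 0, 0]], [0, [0, 0, 0], [0, 0, 0]]])

```text
clock: 33.05
tcp_pos: [0.6029, -0.1583, 0.0729]
orientation: [-1.208, 1.21, -1.211]
contact_force: [-0.1, -0.7, -1.3]
grip_width: 0.0347
```

Request:
jog_arm(motion=[[0, [0, 0.0015, 0], [0, 0, 0]], [0, [0, 0, 0], [0, 0, 0]], [0, [0, 0, 0], [0, 0, 0]]])

```text
clock: 33.3
tcp_pos: [0.6032, -0.1583, 0.0717]
orientation: [-1.208, 1.209, -1.211]
contact_force: [-1.1, -0.3, 5.3]
grip_width: 0.0349
```

Request:
jog_arm(motion=[[0.45, [0, 0, 0], [0, 0, 0]], [0.55, [0, 0, 0], [0, 0, 0]], [0.6, [0, 0, 0], [0, 0, 0]], [0.6, [0, 0, 0], [0, 0, 0]], [0.6, [0, -0.01, 0], [0, 0, 0]], [0.6, [0, -0.03, 0], [0, 0, 0]], [0.6, [0, -0.04, 0], [0, 0, 0]], [0.6, [0, -0.02, 0], [0, 0, 0]], [0.6, [0.02, 0, -0.03], [0, 0, 0]], [0.6, [0.02, 0, -0.03], [0, 0, 0]]])

```text
clock: 34.13
tcp_pos: [0.5447, -0.1966, 0.1739]
orientation: [-1.207, 1.203, -1.21]
contact_force: [-0.3, -1.4, -0.8]
grip_width: 0.0513
```

Request:
jog_arm(motion=[[0.6, [0, 0, 0], [0, -6.7, 0]], [0.6, [0, 0, 0], [0, -6.7, 0]], [0.6, [0, 0, 0], [0, -6.7, 0]], [0.6, [0, 0, 0], [0, -6.7, 0]], [0.6, [0, 0, 0], [0, -6.7, 0]], [0.6, [0, 0, 0], [0, -6.7, 0]], [0.6, [0, 0, 0], [0, -6.7, 0]], [0.6, [0, 0, 0], [0, -6.7, 0]], [0.6, [0, 0, 0], [0, -6.4, 0]], [0.6, [0, 0, 0], [0, 0, 0]]])

```text
clock: 34.97
tcp_pos: [0.5427, -0.1983, 0.1715]
orientation: [-1.532, 0.408, -0.409]
contact_force: [-0.3, -0.6, 0.3]
grip_width: 0.0513
```

```bash
python3 meas.py top,side,wrist cream w22.png; python3 - <<'E'
from h import *
plan((.431,-.295,.14),yaw=60)
E
```

```text
top cream [341, 184] 171 [0.7773, -0.0397, 0.0242] 0.024 rect 778 -33 96 75 ang 4.7
top cream [351, 239] 429 [0.6025, -0.0651, 0.0702] 0.081 rect 602 -67 111 35 ang 89.8
top cream [385, 238] 306 [0.605, -0.1661, 0.0773] 0.0823 rect 603 -171 93 34 ang 90.7
top cream [294, 297] 66 [0.4314, 0.0994, 0.0504] 0.0509 rect 431 100 26 24 ang 179.5
top cream [422, 304] 50 [0.4142, -0.2766, 0.0349] 0.0348 rect 413 -275 33 17 ang 18.4
top cream [441, 402] 436 [0.1584, -0.3034, 0.1273] 0.1289 rect 158 -306 173 35 ang 17.3
side cream [412, 180] 287 [0.4962, -0.3655, 0.0335] 0.0355 rect 497 -371 71 44 ang 173.5
side cream [338, 206] 1157 [0.5959, -0.1232, 0.0652] 0.0675 rect 597 -159 308 42 ang 89.3
side cream [424, 203] 306 [0.4252, -0.2883, 0.0338] 0.0357 rect 426 -293 74 38 ang 148.8
side cream [534, 203] 163 [0.155, -0.2884, 0.1458] 0.1468 rect 158 -340 161 141 ang 6.2
side cream [263, 215] 327 [0.7725, -0.022, 0.0248] 0.0248 rect 775 -24 101 94 ang 124.8
wrist cream [122, 163] 5604 [0.4317, -0.2924, 0.0338] 0.0348 rect 432 -296 68 35 ang 150.4
wrist cream [446, 257] 26651 [0.5944, -0.1337, 0.0625] 0.063 rect 585 -159 311 98 ang 90.1
wrist cream [104, 289] 4371 [0.5005, -0.3679, 0.0332] 0.0347 rect 502 -372 69 36 ang 175.3
wrist cream [599, 355] 2018 [0.7665, -0.0472, 0.0234] 0.0234 rect 772 -44 99 60 ang 164.3
t 35.12 tcp [ 0.5427 -0.1982  0.1714] jawang 59.72 tooly [ 3.e-04 -1.e-04 -1.e+00] j1,j7 [0.923 0.834] F [0.2 0.2 0. ] w 0.0512
turn about tool y: world yaw 0.28 -> tool y -0.28  (alt 179.7 )
 -> (0.431, -0.295, 0.14) tool shift mm [ -47.7   31.4 -139.9]
```

View pics/w22.png

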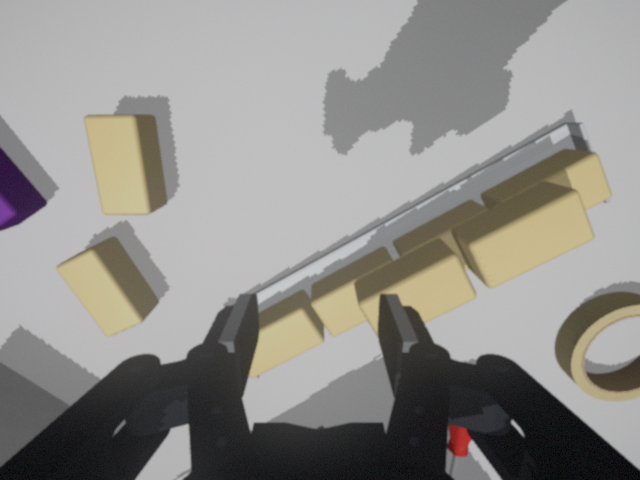

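Request:
jog_arm(motion=[[0.6, [-0.01, 0, -0.028], [0, -0.6, 0]], [0.6, [-0.01, 0, -0.03], [0, 0, 0]], [0.6, [-0.01, 0.01, -0.03], [0, 0, 0]], [0.6, [-0.01, 0.01, -0.03], [0, 0, 0]], [0.6, [-0.007, 0.02, -0.022], [0, 0, 0]], [0.6, [0, 0.02, 0], [0, 0, 0]], [0.6, [0, 0, 0], [0, 0, 0]], [0.6, [0, 0, 0], [0, 0, 0]]])

```text
clock: 35.78
tcp_pos: [0.4326, -0.2961, 0.1109]
orientation: [-1.532, 0.405, -0.403]
contact_force: [0.8, -0.0, 1.0]
grip_width: 0.0513
```

```bash
python3 meas.py wrist cream w23.png; python3 - <<'E'
from h import *
plan((.432,-.2955,.023),yaw=60.3)
E
```

```text
wrist cream [318, 253] 6719 [0.4285, -0.2943, 0.0347] 0.035 rect 431 -296 70 35 ang 150.4
wrist cream [275, 389] 4085 [0.4963, -0.3644, 0.0362] 0.0349 rect 466 -345 140 47 ang 149.5
wrist cream [603, 417] 2276 [0.5915, -0.1936, 0.0602] 0.0513 rect 532 -209 172 44 ang 22.8
wrist cream [516, 427] 64 [0.5563, -0.2422, 0.0751] 0.0468 rect 524 -245 150 2 ang 4.8
wrist cream [466, 460] 1543 [0.5949, -0.278, 0.0516] 0.0471 rect 525 -277 192 30 ang 178.1
t 35.83 tcp [ 0.4338 -0.2959  0.1119] jawang 60.53 tooly [ 1.2e-03  1.0e-04 -1.0e+00] j1,j7 [1.169 1.02 ] F [-0.6  0.1 -0.2] w 0.0513
turn about tool y: world yaw -0.23 -> tool y 0.23  (alt -179.8 )
 -> (0.432, -0.2955, 0.023) tool shift mm [-1.9 88.9 -0.6]
```

View pics/w23.png

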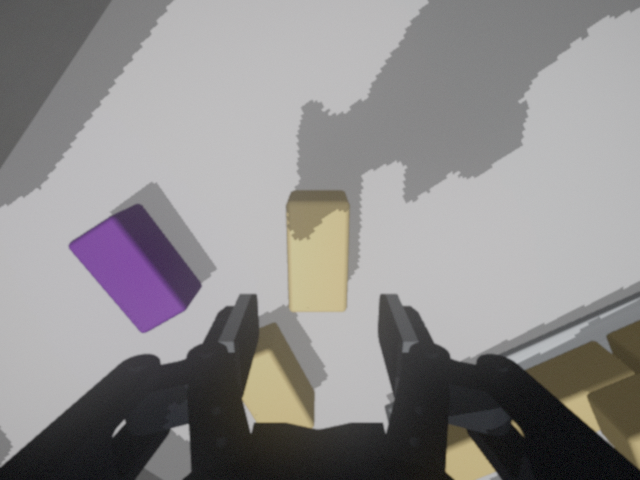

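Request:
jog_arm(motion=[[0.6, [-0.002, 0.02, -0.0005], [0, 0.2, 0]], [0.6, [0, 0.03, 0], [0, 0, 0]], [0.6, [0, 0.025, 0], [0, 0, 0]], [0.6, [0, 0.012, 0], [0, 0, 0]], [0.6, [0, 0, 0], [0, 0, 0]], [0.6, [0, 0, 0], [0, 0, 0]]])

```text
clock: 36.33
tcp_pos: [0.432, -0.2956, 0.025]
orientation: [-1.532, 0.404, -0.406]
contact_force: [-1.0, 0.1, 0.0]
grip_width: 0.0514
```

```bash
python3 meas.py wrist cream w24.png; python3 - <<'E'
from h import *
plan((.431,-.296,.023),yaw=60.3)
E
```

```text
wrist cream [317, 332] 17292 [0.4261, -0.2932, 0.0346] 0.035 rect 431 -296 71 35 ang 150.2
t 36.38 tcp [ 0.4323 -0.296   0.0255] jawang 60.36 tooly [ 2.1e-03 -8.0e-04 -1.0e+00] j1,j7 [1.075 0.894] F [-1.1 -0.5 -0.6] w 0.0512
turn about tool y: world yaw -0.06 -> tool y 0.06  (alt -179.9 )
 -> (0.431, -0.296, 0.023) tool shift mm [-1.1  2.5 -0.6]
```

View pics/w24.png

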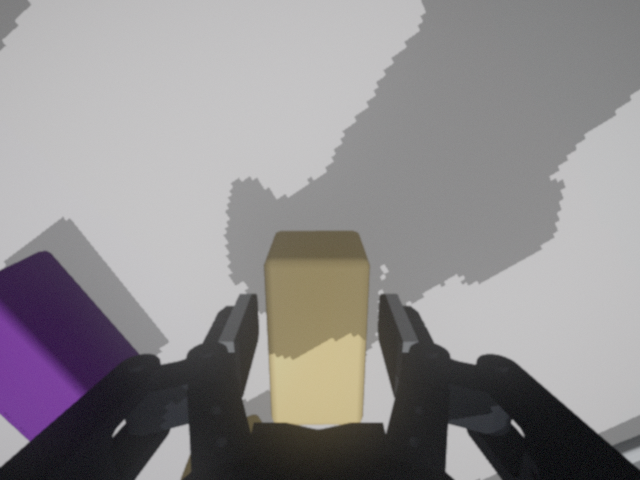

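Request:
jog_arm(motion=[[0.6, [-0.001, 0.002, -0.0005], [0, 0, 0]], [0.4, [0, 0, 0], [0, 0, 0]], [0.2, [0, 0, 0], [0, 0, 0]], [0, [0, 0, 0], [0, 0, 0]], [0, [0, 0, 0], [0, 0, 0]], [0, [0, 0, 0], [0, 0, 0]], [0, [0, -0.01, 0], [0, 0, 0]], [0, [0, -0.04, 0], [0, 0, 0]], [0, [0, -0.04, 0], [0, 0, 0]], [0, [0, -0.04, 0], [0, 0, 0]]])

```text
clock: 37.22
tcp_pos: [0.429, -0.2954, 0.1538]
orientation: [-1.531, 0.406, -0.404]
contact_force: [0.9, -1.1, -0.3]
grip_width: 0.0352
```

Request:
jog_arm(motion=[[0, [0, 0, 0], [0, 6.7, 0]], [0, [0, 0, 0], [0, 6.7, 0]], [0, [0, 0, 0], [0, 6.7, 0]], [0, [0, 0, 0], [0, 6.7, 0]], [0, [0, 0, 0], [0, 6.7, 0]], [0, [0, 0, 0], [0, 6.7, 0]], [0, [0, 0, 0], [0, 6.7, 0]], [0, [0, 0, 0], [0, 6.7, 0]], [0, [0, 0, 0], [0, 6.7, 0]], [0, [0, 0, 0], [0, 0, 0]]])

```text
clock: 38.05
tcp_pos: [0.4296, -0.2958, 0.1528]
orientation: [-1.208, 1.211, -1.212]
contact_force: [-0.2, 0.6, -1.5]
grip_width: 0.0348
```

```bash
python3 - <<'E'
from h import *
plan((.603,-.2345,.16),yaw=0)
E
```

```text
t 38.05 tcp [ 0.4296 -0.2958  0.1528] jawang -0.18 tooly [ 4.e-04 -5.e-04 -1.e+00] j1,j7 [1.041 0.153] F [-0.2  0.6 -1.5] w 0.0348
turn about tool y: world yaw 0.18 -> tool y -0.18  (alt 179.8 )
 -> (0.603, -0.2345, 0.16) tool shift mm [-61.8  -7.1 173.2]
```

Request:
jog_arm(motion=[[0, [-0.006, -0.005, 0.033], [0, -0.2, 0]], [0, [-0.013, 0, 0.035], [0, 0, 0]], [0, [-0.014, 0, 0.035], [0, 0, 0]], [0, [-0.014, 0, 0.035], [0, 0, 0]], [0, [-0.014, 0, 0.035], [0, 0, 0]], [0, [0, 0.03, 0], [0, 0, 0]], [0, [0, 0.02, 0], [0, 0, 0]], [0, [0, 0, 0], [0, 0, 0]], [0, [0, 0, 0], [0, 0, 0]]])

```text
clock: 38.8
tcp_pos: [0.6013, -0.2344, 0.1064]
orientation: [-1.213, 1.207, -1.203]
contact_force: [0.2, -0.9, -1.0]
grip_width: 0.0349
```

```bash
python3 edges.py; ls -t pics|head -1
```

```text
t 38.85 tcp [ 0.6023 -0.2348  0.1078] jawang 0.3 tooly [ 1.e-04  2.e-04 -1.e+00] j1,j7 [ 0.717 -0.095] F [-0.2  0.5 -0.2] w 0.035
turn about tool y: world yaw -0.3 -> tool y 0.3  (alt -179.7 )
 -> (0.603, -0.1585, 0.0715) tool shift mm [-76.3  36.3   1.1]
 -> (0.603, -0.2345, 0.0715) tool shift mm [76.  -0.  -0.4]
c1 1579 x [0.5864 0.6201] y -0.2133 -0.1135 [-0.2127 -0.1162]
c2 18175 x [0.5859 0.6199] y -0.2018 -0.1161 [-0.201  -0.1169]
c3 16524 x [0.5839 0.6186] y -0.2689 -0.2003 [-0.266 -0.201]
held x [0.5839 0.6186] y max -0.2003 -> centre-tcp -0.001 -0.0005
e3879.png
```

Request:
jog_arm(motion=[[0, [0, 0.01, 0.0015], [0, 0.3, 0]], [0, [0, 0.015, 0], [0, 0, 0]], [0, [0, 0.007, 0], [0, 0, 0]], [0, [0, 0, 0], [0, 0, 0]], [0, [0, 0, 0], [0, 0, 0]], [0, [0, 0, 0], [0, 0, 0]]])

```text
clock: 39.35
tcp_pos: [0.604, -0.2345, 0.0752]
orientation: [-1.208, 1.21, -1.21]
contact_force: [-0.1, 0.1, -0.8]
grip_width: 0.0352
```

```bash
python3 - <<'E'
from h import *
plan((.603,-.2345,.0715),yaw=0)
cam('wrist','w26.png')
E
```

```text
t 39.35 tcp [ 0.604  -0.2345  0.0752] jawang -0.07 tooly [ 3.e-04 -0.e+00 -1.e+00] j1,j7 [ 0.698 -0.125] F [-0.1  0.1 -0.8] w 0.0352
turn about tool y: world yaw 0.07 -> tool y -0.07  (alt 179.9 )
 -> (0.603, -0.2345, 0.0715) tool shift mm [ 0.   3.7 -1. ]
```

View pics/w26.png

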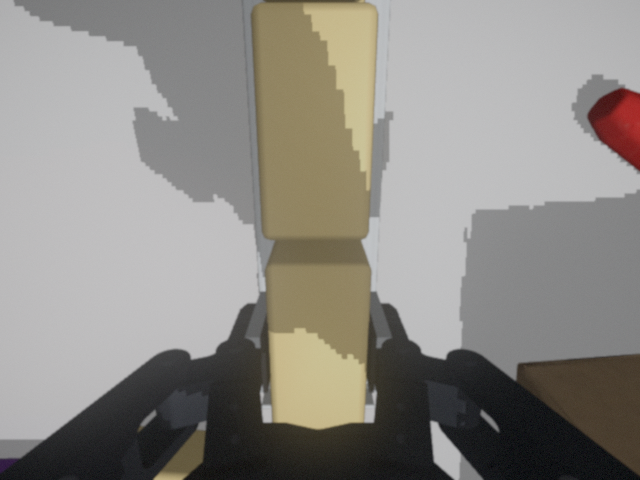

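Request:
jog_arm(motion=[[0, [0, 0.002, -0.0008], [0, 0, 0]], [0, [0, 0.0015, 0], [0, 0, 0]], [0, [0, 0, 0], [0, 0, 0]], [0, [0, 0, 0], [0, 0, 0]]])

```text
clock: 39.73
tcp_pos: [0.6031, -0.2345, 0.0715]
orientation: [-1.209, 1.21, -1.21]
contact_force: [-0.6, 0.2, -0.7]
grip_width: 0.0352
```

Request:
jog_arm(motion=[[0, [0, 0.001, 0], [0, 0, 0]], [0, [0, 0, 0], [0, 0, 0]], [0, [0, 0, 0], [0, 0, 0]]])

```text
clock: 39.98
tcp_pos: [0.6032, -0.2345, 0.0713]
orientation: [-1.209, 1.21, -1.211]
contact_force: [-2.5, 0.6, 5.1]
grip_width: 0.035
```

Request:
jog_arm(motion=[[0.45, [0, 0, 0], [0, 0, 0]], [0.55, [0, 0, 0], [0, 0, 0]], [0.6, [0, 0, 0], [0, 0, 0]], [0.6, [0, 0, 0], [0, 0, 0]], [0.6, [0, -0.01, 0], [0, 0, 0]], [0.6, [0, -0.03, 0], [0, 0, 0]], [0.6, [0, -0.04, 0], [0, 0, 0]], [0.6, [0, -0.02, 0], [0, 0, 0]], [0.6, [0.03, 0, -0.03], [0, 0, 0]], [0.6, [0.03, 0, -0.03], [0, 0, 0]]])

```text
clock: 40.82
tcp_pos: [0.5468, -0.2912, 0.1738]
orientation: [-1.208, 1.201, -1.209]
contact_force: [-0.4, -2.8, -0.9]
grip_width: 0.0512
```

Request:
jog_arm(motion=[[0.6, [0.03, 0, -0.03], [0, -7, 0]], [0.6, [0, 0, 0], [0, -7, 0]], [0.6, [0, 0, 0], [0, -7, 0]], [0.6, [0, 0, 0], [0, -7, 0]], [0.6, [0, 0, 0], [0, -7, 0]], [0.6, [0, 0, 0], [0, -7, 0]], [0.6, [0, 0, 0], [0, -7, 0]], [0.6, [0, 0, 0], [0, -7, 0]], [0.6, [0, 0, 0], [0, -7, 0]], [0.6, [0, 0, 0], [0, -7, 0]]])

```text
clock: 41.65
tcp_pos: [0.5146, -0.3229, 0.1713]
orientation: [-1.554, 0.27, -0.271]
contact_force: [-0.1, -0.1, 0.1]
grip_width: 0.0514
```

Request:
jog_arm(motion=[[0.6, [0, 0, 0], [0, -7, 0]], [0.6, [0, 0, 0], [0, -7, 0]], [0.6, [0, 0, 0], [0, 0, 0]], [0.6, [0, 0, 0], [0, 0, 0]]])

```text
clock: 41.98
tcp_pos: [0.5146, -0.3229, 0.1709]
orientation: [-1.569, 0.086, -0.087]
contact_force: [-1.1, 1.1, -0.1]
grip_width: 0.0516
```

```bash
python3 meas.py top,side,wrist cream w27.png; python3 - <<'E'
from h import *
plan((.502,-.372,.12),yaw=85.5)
E
```

```text
top cream [331, 179] 150 [0.792, -0.0094, 0.0241] 0.0239 rect 789 -12 96 62 ang 137.4
top cream [344, 191] 86 [0.7531, -0.0493, 0.0242] 0.0244 rect 755 -50 80 29 ang 136.7
top cream [350, 239] 430 [0.6024, -0.0647, 0.0703] 0.0808 rect 602 -66 111 35 ang 87.9
top cream [384, 239] 297 [0.6035, -0.1611, 0.0816] 0.0827 rect 604 -164 77 33 ang 90.5
top cream [414, 239] 398 [0.6035, -0.2513, 0.073] 0.0822 rect 603 -254 106 35 ang 91.0
top cream [452, 282] 72 [0.4801, -0.3664, 0.0352] 0.0352 rect 484 -370 30 30 ang 86.6
top cream [294, 298] 67 [0.4302, 0.0995, 0.0498] 0.05 rect 431 99 26 26 ang 2.1
top cream [439, 398] 400 [0.1679, -0.3003, 0.1275] 0.129 rect 167 -303 152 34 ang 17.4
side cream [338, 204] 1159 [0.5958, -0.1191, 0.0723] 0.0829 rect 597 -157 304 39 ang 89.4
side cream [412, 180] 278 [0.4964, -0.3658, 0.0337] 0.0354 rect 498 -371 72 43 ang 175.7
side cream [536, 204] 167 [0.1499, -0.2894, 0.1462] 0.1467 rect 176 -306 207 122 ang 156.2
side cream [263, 215] 320 [0.7721, -0.0212, 0.0248] 0.0247 rect 773 -24 99 96 ang 152.8
wrist cream [253, 221] 3607 [0.5029, -0.3696, 0.0346] 0.0349 rect 501 -372 69 35 ang 175.2
wrist cream [536, 327] 14822 [0.591, -0.1782, 0.0669] 0.0762 rect 577 -201 212 73 ang 66.9
wrist cream [365, 337] 1199 [0.5968, -0.2962, 0.0523] 0.047 rect 569 -296 101 23 ang 179.8
wrist cream [626, 436] 333 [0.7499, -0.0586, 0.0234] 0.0234 rect 749 -58 35 14 ang 145.7
t 42.13 tcp [ 0.5146 -0.3228  0.1708] jawang 83.77 tooly [ 1.e-04 -4.e-04 -1.e+00] j1,j7 [1.158 1.417] F [ 0.   0.3 -0.4] w 0.0515
turn about tool y: world yaw 1.73 -> tool y -1.73  (alt 178.3 )
 -> (0.502, -0.372, 0.12) tool shift mm [ -7.2  50.8 -50.2]
```

View pics/w27.png

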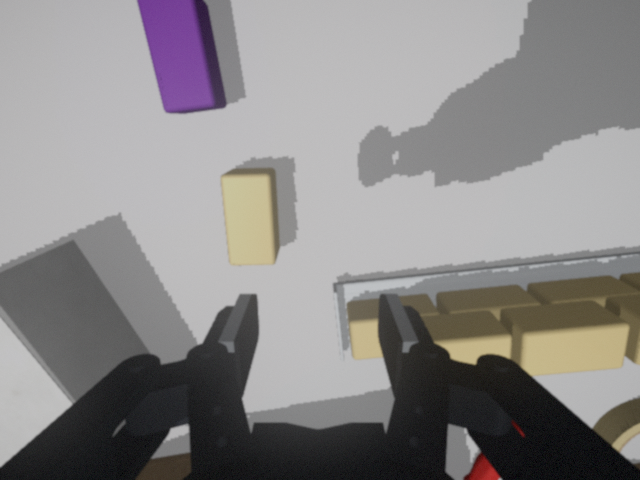

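Request:
jog_arm(motion=[[0.6, [-0.003, 0.01, -0.015], [0, -1.4, 0]], [0.6, [-0.003, 0.02, -0.02], [0, 0, 0]], [0.6, [-0.003, 0.02, -0.015], [0, 0, 0]], [0.6, [0, 0, 0], [0, 0, 0]], [0.6, [0, 0, 0], [0, 0, 0]]])

```text
clock: 42.55
tcp_pos: [0.5001, -0.3721, 0.1195]
orientation: [-1.569, 0.068, -0.065]
contact_force: [-0.5, 0.1, -0.5]
grip_width: 0.0509
```

```bash
python3 meas.py wrist cream w28.png; python3 - <<'E'
from h import *
plan((.501,-.372,.023),yaw=85.3)
W=np.load('top0.npy');p=W[190:275,475:585].reshape(-1,3);p=p[p[:,2]>.03];print('wbox',p.min(0),p.max(0))
E
```

```text
wrist cream [317, 253] 6116 [0.4986, -0.3726, 0.0348] 0.035 rect 501 -373 69 35 ang 174.8
wrist cream [483, 353] 442 [0.5851, -0.2651, 0.0248] 0.0243 rect 585 -263 48 3 ang 89.3
wrist cream [520, 360] 44 [0.585, -0.2445, 0.0353] 0.0349 rect 585 -244 7 1 ang 85.1
wrist cream [596, 368] 633 [0.586, -0.2032, 0.0465] 0.0461 rect 588 -204 58 9 ang 89.7
wrist cream [532, 371] 72 [0.5856, -0.2425, 0.0453] 0.0455 rect 589 -238 18 4 ang 53.9
wrist cream [615, 427] 2063 [0.593, -0.2188, 0.085] 0.083 rect 554 -252 171 25 ang 44.5
wrist cream [518, 429] 58 [0.5661, -0.2845, 0.1068] 0.0828 rect 547 -295 116 2 ang 29.4
t 42.6 tcp [ 0.5015 -0.3711  0.1209] jawang 85.27 tooly [ 3.e-04  7.e-04 -1.e+00] j1,j7 [1.192 1.483] F [ 0.   0.3 -0. ] w 0.051
turn about tool y: world yaw 0.03 -> tool y -0.03  (alt 180.0 )
 -> (0.501, -0.372, 0.023) tool shift mm [-0.5 97.9 -1. ]
wbox [ 0.51131825 -0.75694378  0.03011682] [ 0.75509527 -0.41529009  0.11668067]
```

View pics/w28.png

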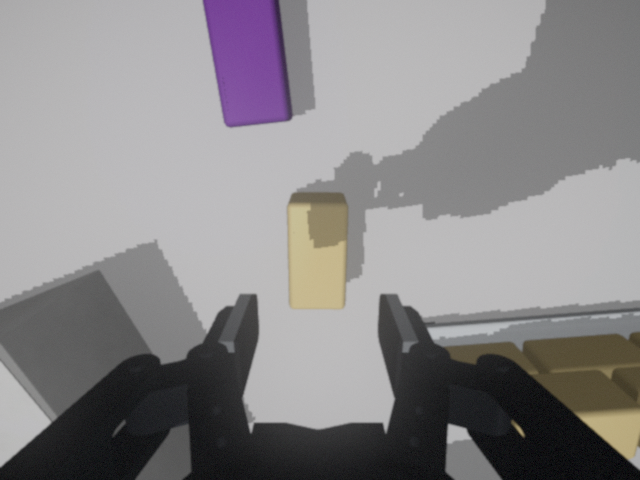

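```bash
python3 - <<'E'
from h import *
f,W=cam('wrist')
for n in ('top0','side0'):
  A=np.load(n+'.npy').reshape(-1,3)
  for x0 in np.arange(.44,.66,.03):
    p=A[(A[:,0]>x0)&(A[:,0]<x0+.03)&(A[:,2]>.025)&(A[:,1]<-.40)&(A[:,1]>-.6)&(A[:,2]<.25)]
    if len(p): print(n,x0.round(2),'ymax',p[:,1].max().round(3),p[:,2].max().round(3))
A=W.reshape(-1,3)
p=A[(A[:,2]>.03)&(A[:,2]<.15)&(A[:,1]<-.41)&(A[:,0]>.44)&(A[:,0]<.6)];print(len(p),p[:,1].max(),p[p[:,1].argmax()])
E
```

```text
top0 0.5 ymax -0.522 0.1
top0 0.53 ymax -0.513 0.102
top0 0.56 ymax -0.505 0.1
top0 0.59 ymax -0.495 0.1
top0 0.62 ymax -0.485 0.099
top0 0.65 ymax -0.479 0.098
side0 0.5 ymax -0.515 0.1
side0 0.53 ymax -0.507 0.1
side0 0.56 ymax -0.495 0.099
side0 0.59 ymax -0.486 0.099
side0 0.62 ymax -0.476 0.099
side0 0.65 ymax -0.473 0.098
13116 -0.4100214435442634 [ 0.49136287 -0.41002144  0.11950658]
```

Request:
jog_arm(motion=[[0.6, [-0.0005, 0.02, -0.001], [0, 0, 0]], [0.6, [0, 0.03, 0], [0, 0, 0]], [0.6, [0, 0.025, 0], [0, 0, 0]], [0.6, [0, 0.015, 0], [0, 0, 0]], [0.6, [0, 0.005, 0], [0, 0, 0]], [0.6, [0, 0, 0], [0, 0, 0]], [0.6, [0, 0, 0], [0, 0, 0]]])

```text
clock: 43.23
tcp_pos: [0.5019, -0.3725, 0.027]
orientation: [-1.57, 0.062, -0.065]
contact_force: [0.2, -0.3, 1.5]
grip_width: 0.0513
```

```bash
python3 meas.py wrist cream w29.png; python3 - <<'E'
from h import *
plan((.501,-.3725,.023),yaw=85.1)
E
```

```text
wrist cream [317, 330] 16704 [0.4959, -0.3725, 0.0345] 0.035 rect 502 -373 70 35 ang 175.2
wrist cream [475, 476] 55 [0.5864, -0.3065, 0.0217] 0.0217 rect 587 -307 5 2 ang 134.5
t 43.28 tcp [ 0.5019 -0.3728  0.0273] jawang 85.34 tooly [ 0.0024 -0.001  -1.    ] j1,j7 [1.135 1.403] F [0.6 0.5 0.5] w 0.051
turn about tool y: world yaw -0.24 -> tool y 0.24  (alt -179.8 )
 -> (0.501, -0.3725, 0.023) tool shift mm [-1.   4.3  0.2]
```

View pics/w29.png

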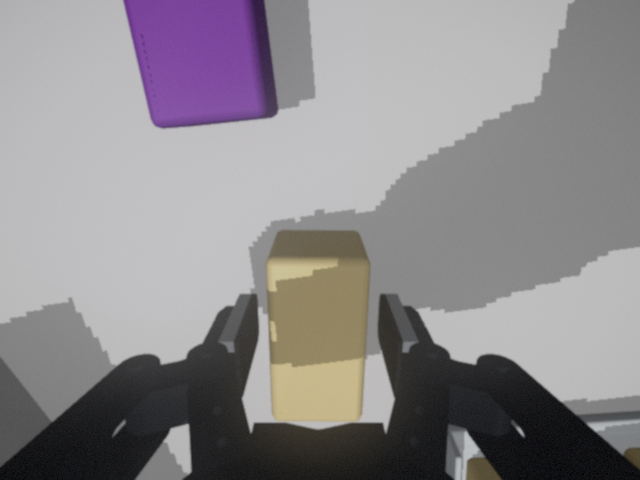

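Request:
jog_arm(motion=[[0.6, [-0.0005, 0.0035, 0], [0, 0.2, 0]], [0.4, [0, 0, 0], [0, 0, 0]], [0.2, [0, 0, 0], [0, 0, 0]], [0, [0, 0, 0], [0, 0, 0]], [0, [0, 0, 0], [0, 0, 0]], [0, [0, 0, 0], [0, 0, 0]], [0, [0, -0.01, 0], [0, 0, 0]], [0, [0, -0.04, 0], [0, 0, 0]], [0, [0, -0.04, 0], [0, 0, 0]], [0, [0, -0.04, 0], [0, 0, 0]]])

```text
clock: 44.12
tcp_pos: [0.4994, -0.372, 0.1533]
orientation: [-1.568, 0.067, -0.065]
contact_force: [0.2, -1.0, -0.4]
grip_width: 0.0349
```

Request:
jog_arm(motion=[[0, [0, -0.02, 0], [0, 6.7, 0]], [0, [0, 0, 0], [0, 7, 0]], [0, [0, 0, 0], [0, 7, 0]], [0, [0, 0, 0], [0, 7, 0]], [0, [0, 0, 0], [0, 7, 0]], [0, [0, 0, 0], [0, 7, 0]], [0, [0, 0, 0], [0, 7, 0]], [0, [0, 0, 0], [0, 7, 0]], [0, [0, 0, 0], [0, 7, 0]], [0, [0, 0, 0], [0, 7, 0]]])

```text
clock: 44.95
tcp_pos: [0.4998, -0.3723, 0.1722]
orientation: [-1.322, 1.013, -1.012]
contact_force: [0.2, 0.5, -1.6]
grip_width: 0.0355
```

Request:
jog_arm(motion=[[0, [0, 0, 0], [0, 7, 0]], [0, [0, 0, 0], [0, 7, 0]], [0, [0, 0, 0], [0, 1.5, 0]], [0, [0, 0, 0], [0, 0, 0]]])

```text
clock: 45.28
tcp_pos: [0.5, -0.3723, 0.1723]
orientation: [-1.21, 1.209, -1.209]
contact_force: [-0.9, -0.6, -0.4]
grip_width: 0.035
```

```bash
python3 - <<'E'
from h import *
plan((.603,-.1205,.175),yaw=0)
cam('wrist','w30.png')
E
```

```text
t 45.28 tcp [ 0.5    -0.3723  0.1723] jawang 0.04 tooly [-2.e-04 -2.e-04 -1.e+00] j1,j7 [1.019 0.215] F [-0.9 -0.6 -0.4] w 0.035
turn about tool y: world yaw -0.04 -> tool y 0.04  (alt -180.0 )
 -> (0.603, -0.1205, 0.175) tool shift mm [-251.7   -2.8  103.2]
```

View pics/w30.png

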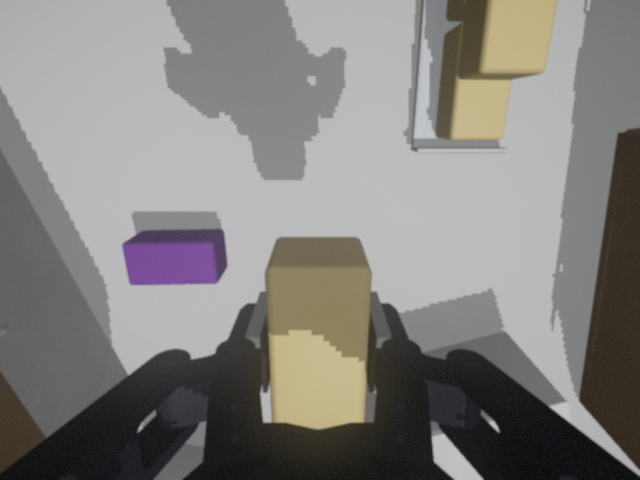

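Request:
jog_arm(motion=[[0, [-0.025, 0, 0.015], [0, 0, 0]], [0, [-0.03, 0, 0.02], [0, 0, 0]], [0, [-0.03, 0, 0.02], [0, 0, 0]], [0, [-0.03, 0, 0.02], [0, 0, 0]], [0, [-0.03, 0, 0.018], [0, 0, 0]], [0, [-0.025, 0, 0.01], [0, 0, 0]], [0, [0, 0, 0], [0, 0, 0]], [0, [0, 0, 0], [0, 0, 0]], [0, [0, 0, 0], [0, 0, 0]]])

```text
clock: 46.08
tcp_pos: [0.6029, -0.2036, 0.1718]
orientation: [-1.21, 1.209, -1.209]
contact_force: [-0.6, -0.9, -1.6]
grip_width: 0.0348
```

```bash
python3 edges.py; python3 - <<'E'
from h import *
f,W=cam('wrist','w31.png')
plan((.603,-.1205,.175),yaw=0)
hsv=cv2.cvtColor(f['image'],cv2.COLOR_RGB2HSV)
m=(cv2.inRange(hsv,(15,60,60),(32,220,255))>0)&(np.abs(W[...,2]-.0825)<.005)
for u in (295,305,315,325,335):
    v=np.where(m[:,u])[0]; g=np.where(np.diff(v)>2)[0]
    print(u,[(v[i],v[i+1],ray(f,u,v[i]+.5,.0835)[1].round(4),ray(f,u,v[i+1]-.5,.0835)[1].round(4)) for i in g])
E
```

```text
t 46.13 tcp [ 0.6026 -0.2044  0.1717] jawang -0.1 tooly [-9.e-04 -8.e-04 -1.e+00] j1,j7 [ 0.709 -0.11 ] F [-0.1 -0.1 -1.7] w 0.0346
turn about tool y: world yaw 0.1 -> tool y -0.1  (alt 179.9 )
 -> (0.603, -0.1585, 0.0715) tool shift mm [-46.  100.2   0.4]
 -> (0.603, -0.2345, 0.0715) tool shift mm [76.   0.1  0.1]
c1 702 x [0.5861 0.6199] y -0.1246 -0.1161 [-0.1246 -0.1173]
c2 13590 x [0.5851 0.6194] y -0.1935 -0.0686 [-0.1916 -0.0696]
held x [0.5855 0.6201] y max -0.1704 -> centre-tcp 0.0002 -0.0009
t 46.18 tcp [ 0.6025 -0.2048  0.1717] jawang -0.17 tooly [-9.e-04 -8.e-04 -1.e+00] j1,j7 [ 0.71 -0.11] F [ 0.4 -0.5 -1. ] w 0.0351
turn about tool y: world yaw 0.17 -> tool y -0.17  (alt 179.8 )
 -> (0.603, -0.1205, 0.175) tool shift mm [-84.3  -3.3   0.3]
295 [(np.int64(101), np.int64(116), np.float64(-0.1176), np.float64(-0.1247))]
305 [(np.int64(101), np.int64(116), np.float64(-0.1176), np.float64(-0.1247))]
315 [(np.int64(101), np.int64(116), np.float64(-0.1176), np.float64(-0.1247))]
325 [(np.int64(101), np.int64(116), np.float64(-0.1176), np.float64(-0.1247))]
335 [(np.int64(101), np.int64(116), np.float64(-0.1176), np.float64(-0.1247)), (np.int64(218), np.int64(233), np.float64(-0.1828), np.float64(-0.1915))]
```

View pics/w31.png

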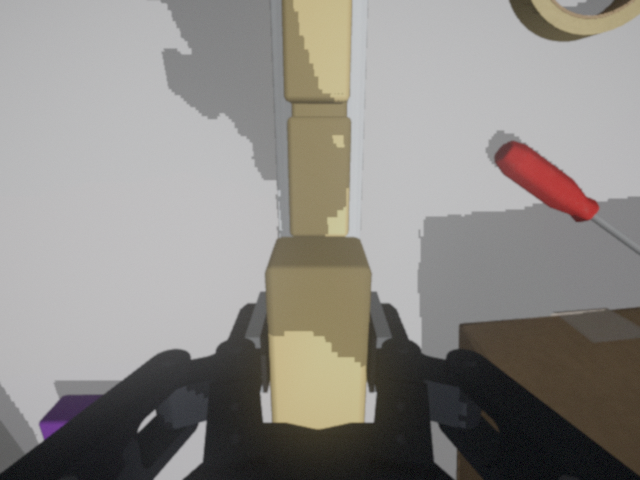

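Request:
jog_arm(motion=[[0, [-0.025, 0, 0], [0, 0, 0]], [0, [-0.03, 0, 0], [0, 0, 0]], [0, [-0.0285, 0, 0.0005], [0, -0.1, 0]], [0, [0, 0.02, 0], [0, 0, 0]], [0, [0, 0.025, 0], [0, 0, 0]], [0, [0, 0.012, 0], [0, 0, 0]], [0, [0, 0, 0], [0, 0, 0]], [0, [0, 0, 0], [0, 0, 0]]])

```text
clock: 46.85
tcp_pos: [0.6034, -0.1206, 0.1146]
orientation: [-1.21, 1.211, -1.209]
contact_force: [0.1, -0.2, -0.7]
grip_width: 0.0351
```

```bash
python3 edges.py; python3 - <<'E'
from h import *
f,W=cam('wrist','w32.png')
plan((.603,-.1205,.1075),yaw=0)
E
```

```text
t 46.9 tcp [ 0.6042 -0.1204  0.1156] jawang -0.07 tooly [ 5.e-04 -1.e-04 -1.e+00] j1,j7 [ 0.574 -0.292] F [-0.6  0.2 -0.2] w 0.0351
turn about tool y: world yaw 0.07 -> tool y -0.07  (alt 179.9 )
 -> (0.603, -0.1585, 0.0715) tool shift mm [38.1 44.1 -1.2]
 -> (0.603, -0.2345, 0.0715) tool shift mm [76.   0.   0.1]
c1 5919 x [0.586 0.62 ] y -0.0488 -0.01 [-0.0472 -0.0107]
c2 8478 x [0.585  0.6188] y -0.0922 -0.0474 [-0.0912 -0.0478]
c3 3142 x [0.5857 0.6208] y -0.1542 -0.0874 [-0.1505 -0.0876]
held x [0.586  0.6206] y max -0.0874 -> centre-tcp -0.0009 -0.002
t 46.95 tcp [ 0.6047 -0.1201  0.1161] jawang -0.05 tooly [ 1.6e-03 -2.0e-04 -1.0e+00] j1,j7 [ 0.573 -0.292] F [ 1.3  0.  -1. ] w 0.0351
turn about tool y: world yaw 0.05 -> tool y -0.05  (alt 179.9 )
 -> (0.603, -0.1205, 0.1075) tool shift mm [ 0.4  8.6 -1.7]
```

View pics/w32.png

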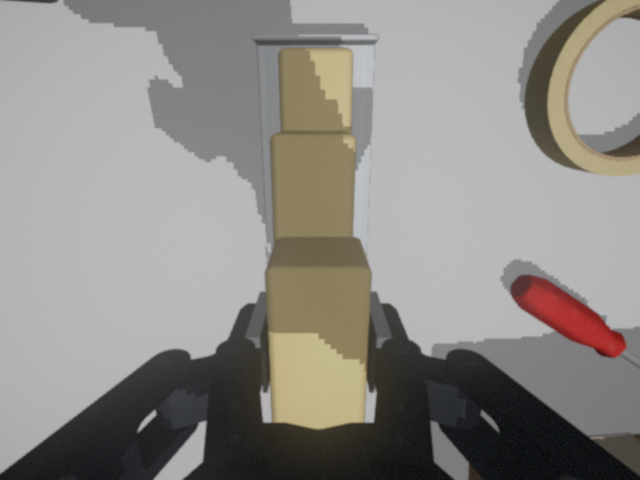

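Request:
jog_arm(motion=[[0, [-0.001, 0.004, -0.001], [0, 0, 0]], [0, [0, 0.003, 0], [0, 0, 0]], [0, [0, 0, 0], [0, 0, 0]], [0, [0, 0, 0], [0, 0, 0]]])

```text
clock: 47.28
tcp_pos: [0.6029, -0.1184, 0.1081]
orientation: [-1.209, 1.209, -1.209]
contact_force: [0.2, 0.3, 0.1]
grip_width: 0.035
```

Request:
jog_arm(motion=[[0, [0, 0.001, 0], [0, 0, 0]], [0, [0, 0, 0], [0, 0, 0]], [0, [0, 0, 0], [0, 0, 0]]])

```text
clock: 47.53
tcp_pos: [0.603, -0.1183, 0.107]
orientation: [-1.209, 1.209, -1.209]
contact_force: [0.2, -0.9, -1.4]
grip_width: 0.035
```

Request:
jog_arm(motion=[[0, [0.0015, 0, 0], [0, 0, 0]], [0, [0, 0.0008, 0], [0, 0, 0]], [0, [0, 0, 0], [0, 0, 0]], [0, [0, 0, 0], [0, 0, 0]]])

```text
clock: 47.87
tcp_pos: [0.6031, -0.12, 0.1069]
orientation: [-1.209, 1.208, -1.21]
contact_force: [-3.0, -1.3, 5.6]
grip_width: 0.0355
```

Request:
jog_arm(motion=[[0, [0, 0.001, 0], [0, 0, 0]], [0, [0, 0, 0], [0, 0, 0]], [0, [0, 0, 0], [0, 0, 0]]])

```text
clock: 48.12
tcp_pos: [0.6031, -0.12, 0.1069]
orientation: [-1.21, 1.208, -1.21]
contact_force: [-5.3, -1.0, 13.1]
grip_width: 0.035
```

Seated. I'll release, rise, step back in y, and check the stack.

Request:
jog_arm(motion=[[0, [0, -0.001, 0], [0, 0, 0]], [0.45, [0, 0, 0], [0, 0, 0]], [0.55, [0, 0, 0], [0, 0, 0]], [0.6, [0, 0, 0], [0, 0, 0]], [0.6, [0, 0, 0], [0, 0, 0]], [0.6, [0, -0.01, 0], [0, 0, 0]], [0.6, [0, -0.03, 0], [0, 0, 0]], [0.6, [0, -0.04, 0], [0, 0, 0]], [0.6, [0, -0.03, 0], [0, 0, 0]], [0.6, [0.03, -0.03, 0], [0, 0, 0]]])

```text
clock: 48.95
tcp_pos: [0.6038, -0.1417, 0.2492]
orientation: [-1.209, 1.201, -1.2]
contact_force: [0.8, 1.8, 0.5]
grip_width: 0.0513
```

Request:
jog_arm(motion=[[0.6, [0.035, 0, 0], [0, 0, 0]], [0.6, [0.035, 0, 0], [0, 0, 0]], [0.6, [0.035, 0, 0], [0, 0, 0]], [0.6, [0, 0, 0], [0, 0, 0]], [0.6, [0, 0, 0], [0, 0, 0]]])

```text
clock: 49.37
tcp_pos: [0.6022, -0.2576, 0.2458]
orientation: [-1.208, 1.213, -1.213]
contact_force: [0.1, 1.0, -0.3]
grip_width: 0.0513
```

```bash
python3 edges.py; python3 - <<'E'
from h import *
f,W=cam('wrist','w33.png'); plan(yaw=0)
hsv=cv2.cvtColor(f['image'],cv2.COLOR_RGB2HSV)
m=(cv2.inRange(hsv,(15,60,60),(32,220,255))>0)&(W[...,0]>.57)&(W[...,0]<.64)
for z in (.0472,.083,.119):
    mm=m&(np.abs(W[...,2]-z)<.004)
    n,l,s,c=cv2.connectedComponentsWithStats(mm.astype(np.uint8))
    for i in range(1,n):
        if s[i,4]>300:
            p=W[l==i];print(z,s[i,4],'x',np.percentile(p[:,0],[.5,99.5]).round(4),'y',np.percentile(p[:,1],[.5,99.5]).round(4))
E
```

```text
t 49.42 tcp [ 0.6028 -0.2549  0.246 ] jawang -0.08 tooly [ 2.e-04  5.e-04 -1.e+00] j1,j7 [0.786 0.017] F [ 0.5  0.1 -0. ] w 0.0513
turn about tool y: world yaw 0.08 -> tool y -0.08  (alt 179.9 )
 -> (0.603, -0.1585, 0.0715) tool shift mm [-9.630e+01  1.745e+02  1.000e-01]
 -> (0.603, -0.2345, 0.0715) tool shift mm [76.  -0.   0.1]
c1 419 x [0.587  0.6207] y -0.3046 -0.1964 [-0.3038 -0.1971]
c2 5215 x [0.5862 0.6196] y -0.2711 -0.1567 [-0.2689 -0.1575]
c3 4656 x [0.586  0.6198] y -0.1575 -0.1127 [-0.1571 -0.1132]
t 49.47 tcp [ 0.6031 -0.2533  0.2461] jawang 0.06 tooly [ 4.e-04  9.e-04 -1.e+00] j1,j7 [0.784 0.017] F [0.8 1.6 1. ] w 0.0513
turn about tool y: world yaw -0.06 -> tool y 0.06  (alt -179.9 )
0.083 2461 x [0.5861 0.6197] y [-0.1945 -0.1571]
0.083 2640 x [0.5861 0.6198] y [-0.27   -0.2012]
0.119 4874 x [0.5859 0.6201] y [-0.157 -0.11 ]
```

View pics/w33.png

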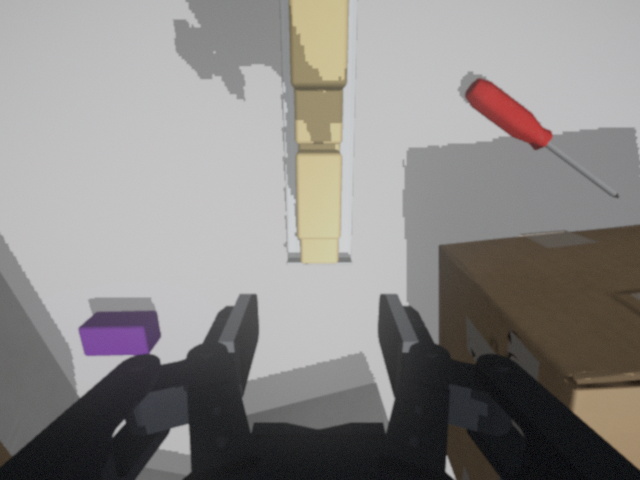

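Request:
jog_arm(motion=[[0.3, [0, 0, -0.035], [0, 0, 0]], [0, [-0.03, 0, -0.025], [0, 0, 0]], [0, [-0.033, 0, -0.02], [0, 0, 0]], [0, [-0.035, 0, -0.02], [0, 0, 0]], [0, [-0.035, 0, -0.02], [0, 0, 0]], [0, [-0.035, 0, -0.02], [0, 0, 0]], [0, [-0.035, 0, -0.018], [0, 0, 0]], [0, [-0.033, 0, -0.018], [0, 0, 0]], [0, [-0.033, 0, 0], [0, 0, 0]], [0, [-0.03, 0, 0], [0, 0, 0]]])

```text
clock: 50.3
tcp_pos: [0.4249, 0.0477, 0.2461]
orientation: [-1.212, 1.205, -1.208]
contact_force: [1.3, -0.6, 0.6]
grip_width: 0.0001
```

Request:
jog_arm(motion=[[0, [0, 0, 0], [0, 0, 0]], [0, [0, 0.02, 0], [0, 0, 0]], [0, [0, 0.03, 0], [0, 0, 0]], [0, [0, 0.03, 0], [0, 0, 0]], [0, [0, 0.03, 0], [0, 0, 0]], [0, [0, 0.02, 0], [0, 0, 0]], [0, [0, 0, 0], [0, 0, 0]]])

```text
clock: 50.88
tcp_pos: [0.4238, 0.0452, 0.1127]
orientation: [-1.216, 1.211, -1.203]
contact_force: [-0.6, -0.5, -0.2]
grip_width: 0.0002
```

```bash
python3 meas.py wrist green; python3 - <<'E'
from h import *
plan((.4265,.046,.085),(.4265,.046,.065),yaw=0)
cam('side','s34.png');cam('top','t34.png')
E
```

```text
wrist green [323, 265] 2139 [0.4262, 0.0478, 0.0508] 0.0509 rect 426 45 33 28 ang 96.8
t 50.93 tcp [0.4251 0.0456 0.1147] jawang 0.2 tooly [-4.e-03  3.e-04 -1.e+00] j1,j7 [ 0.453 -0.662] F [0.7 0.7 0.7] w 0.0002
turn about tool y: world yaw -0.2 -> tool y 0.2  (alt -179.8 )
 -> (0.4265, 0.046, 0.085) tool shift mm [-0.4 29.7  1.5]
 -> (0.4265, 0.046, 0.065) tool shift mm [ 0.  20.   0.1]
```

View pics/s34.png

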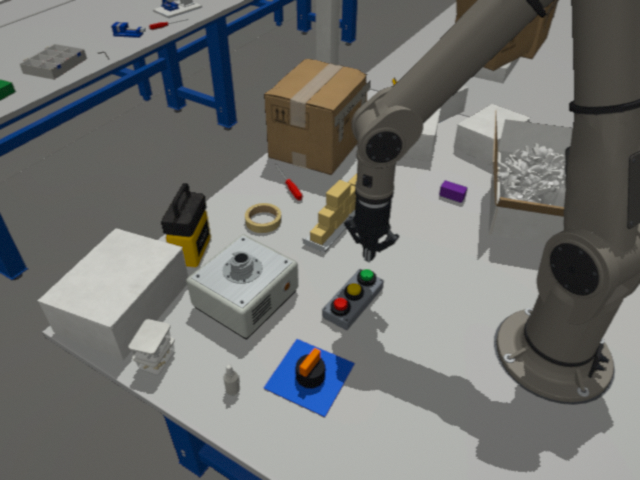

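View pics/t34.png

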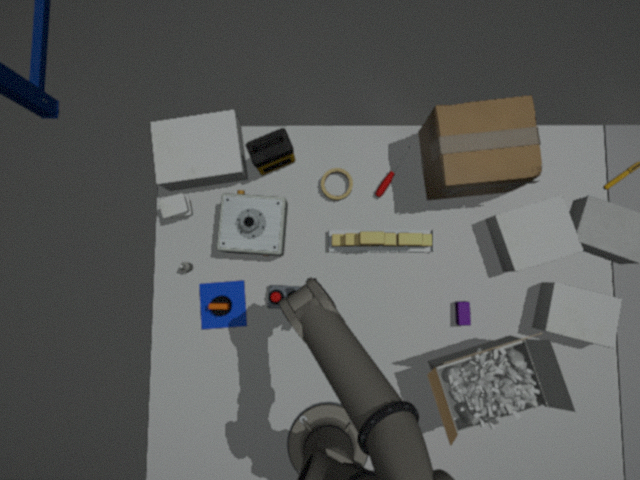

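The side and top views show the cap standing on the mat at (218,306) and all four blocks on the stack around (380,240). No loose cream blocks remain, the purple one is untouched, and the tip is over the green key. Pressing green now.

Request:
jog_arm(motion=[[0, [0, 0.015, 0.0015], [0, 0.2, 0]], [0, [0, 0.013, 0], [0, 0, 0]], [0, [0, 0, 0], [0, 0, 0]], [0, [0, 0, 0], [0, 0, 0]]])

```text
clock: 51.37
tcp_pos: [0.429, 0.0449, 0.0889]
orientation: [-1.207, 1.21, -1.212]
contact_force: [1.1, 0.6, -0.3]
grip_width: 0.0
```

```bash
python3 - <<'E'
from h import *
plan((.4265,.046,.065),yaw=0); cam('wrist','w35.png')
E
```

```text
t 51.37 tcp [0.429  0.0449 0.0889] jawang -0.16 tooly [ 1.4e-03 -1.0e-04 -1.0e+00] j1,j7 [ 0.409 -0.726] F [ 1.1  0.6 -0.3] w 0.0
turn about tool y: world yaw 0.16 -> tool y -0.16  (alt 179.8 )
 -> (0.4265, 0.046, 0.065) tool shift mm [-1.1 23.9 -2.5]
```

View pics/w35.png

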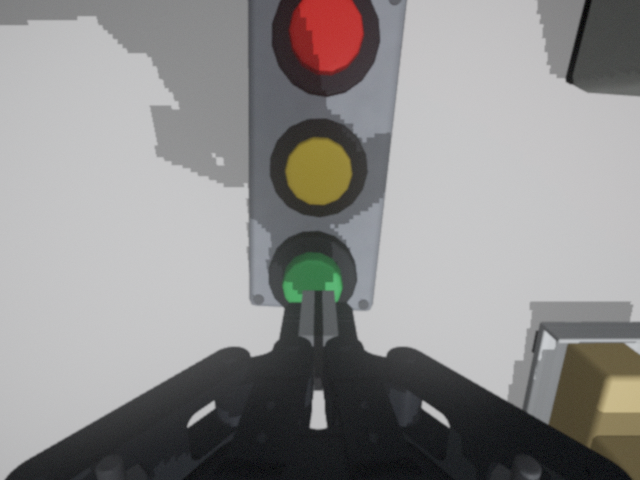

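Request:
jog_arm(motion=[[0, [-0.001, 0.007, -0.0025], [0, 0, 0]], [0, [0, 0.007, 0], [0, 0, 0]], [0, [0, 0.005, 0], [0, 0, 0]], [0, [0, 0.003, 0], [0, 0, 0]], [0, [0, 0.0015, 0], [0, 0, 0]], [0, [0, 0, 0], [0, 0, 0]], [0, [0, 0, 0], [0, 0, 0]]])

```text
clock: 52.0
tcp_pos: [0.4261, 0.0457, 0.0649]
orientation: [-1.209, 1.21, -1.212]
contact_force: [-3.2, -1.3, 17.8]
grip_width: 0.0004
```

Request:
jog_arm(motion=[[0, [0, 0.001, 0], [0, 0, 0]], [0, [0, 0, 0], [0, 0, 0]], [0, [0, 0, 0], [0, 0, 0]]])

```text
clock: 52.25
tcp_pos: [0.4262, 0.0457, 0.0646]
orientation: [-1.209, 1.21, -1.213]
contact_force: [-7.1, -2.2, 31.4]
grip_width: -0.0001
```

Green bottomed out with 31 N at the fingertips. Retracting.

Request:
jog_arm(motion=[[0, [0, -0.01, 0], [0, 0, 0]], [0, [0, -0.03, 0], [0, 0, 0]], [0, [0, -0.04, 0], [0, 0, 0]], [0, [0, -0.04, 0], [0, 0, 0]], [0, [0, -0.03, 0.01], [0, 0, 0]], [0, [0, 0, 0], [0, 0, 0]], [0, [0, 0, 0], [0, 0, 0]], [0, [0, 0, 0], [0, 0, 0]]])

```text
clock: 52.92
tcp_pos: [0.4352, 0.0452, 0.2124]
orientation: [-1.209, 1.212, -1.212]
contact_force: [-0.3, -0.8, -0.4]
grip_width: -0.0005
```

```bash
python3 meas.py top,side cream,green,orange,blue; python3 - <<'E'
from h import *
plan(); 
f,W=cam('side'); cv2.imwrite('pics/s36c.png',cv2.cvtColor(cv2.resize(f['image'][150:420,190:500],None,fx=2.2,fy=2.2),cv2.COLOR_RGB2BGR))
E
```

```text
top cream [336, 184] 245 [0.7771, -0.0229, 0.0243] 0.0242 rect 777 -24 94 92 ang 0.4
top cream [365, 238] 729 [0.603, -0.1042, 0.0902] 0.085 rect 602 -107 191 35 ang 89.9
top cream [415, 239] 397 [0.6034, -0.2513, 0.073] 0.0819 rect 604 -253 106 35 ang 90.8
top cream [436, 388] 90 [0.1957, -0.2906, 0.1294] 0.1314 rect 193 -291 67 29 ang 34.3
top cream [438, 400] 45 [0.166, -0.2947, 0.1365] 0.139 rect 168 -296 31 20 ang 25.0
top orange [219, 306] 97 [0.4049, 0.3195, 0.0627] 0.0628 rect 404 321 53 15 ang 90.1
top blue [223, 304] 1593 [0.4076, 0.3194, 0.0034] 0.0033 rect 407 322 137 135 ang 94.9
side cream [328, 212] 877 [0.5966, -0.0671, 0.0802] 0.0834 rect 598 -82 153 40 ang 90.6
side cream [518, 201] 91 [0.1904, -0.2776, 0.1457] 0.1469 rect 226 -318 148 80 ang 131.4
side cream [263, 215] 320 [0.7716, -0.0212, 0.0248] 0.0249 rect 774 -24 101 94 ang 125.9
side cream [554, 206] 69 [0.1107, -0.3007, 0.1467] 0.1469 rect 110 -302 75 10 ang 17.2
side green [4, 85] 83 [1.9935, -0.1094, 0.0397] 0.0405 rect 1996 -116 86 36 ang 144.1
side green [366, 274] 122 [0.4212, 0.0501, 0.0511] 0.0518 rect 424 48 33 30 ang 0.5
side orange [309, 364] 123 [0.3959, 0.3342, 0.0602] 0.0615 rect 399 328 53 15 ang 86.7
side blue [127, 33] 151 [2.0236, -0.7275, 0.0153] 0.0147 rect 2023 -729 124 54 ang 29.2
side blue [309, 379] 2924 [0.3986, 0.332, 0.0051] 0.005 rect 403 324 140 138 ang 94.4
t 53.02 tcp [0.4346 0.0454 0.2118] jawang -0.16 tooly [-3.e-03 -1.e-04 -1.e+00] j1,j7 [ 0.588 -0.481] F [ 0.   0.  -0.7] w 0.0001
```

View pics/s36c.png

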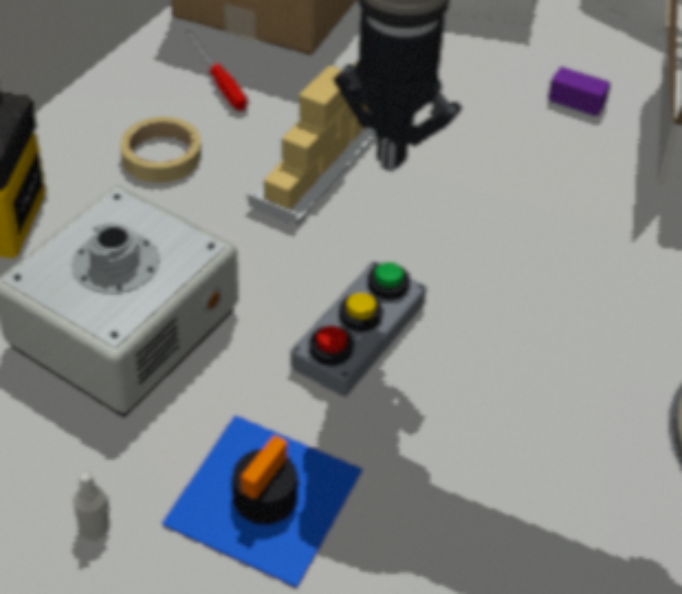

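The crop shows the cap upright on the mat at (265,485), the stack intact at (315,140), all keys back up, and the bottle and tape in place. Handing in.

```bash
python3 - <<'E'
from h import *
plan(); print(r.hand_in())
E
```

```text
t 53.07 tcp [0.4347 0.0455 0.2118] jawang -0.15 tooly [-3.e-03  1.e-04 -1.e+00] j1,j7 [ 0.587 -0.48 ] F [-0.3  0.3  0.3] w -0.0001
the job is handed in; nothing more can be done
None
```

The job is done and handed in at about 53 s, with no verdict given.

**What I did**
- **Stop and vent:** I pressed red, then yellow, with the cap still on. Both keys went to their stops.
- **Cap:** I unscrewed it about 4.5 rad counter-clockwise, lifted it off and stood it grip bar up on the blue mat.
- **Blocks:** I laid all four loose blocks, three on seats 1–3 and the fourth on seat 4.
- **Ready:** I pressed green last. It bottomed out at 31 N through the closed fingertips, harder than the 5 N needed.

**Last checks**
- **Cap and mat:** The cap is within about 3 mm of the mat's centre in the top view.
- **Stack:** It was standing after release. Where I measured them, block positions were within about 1–2 mm of the seats. Only one end of blocks 2 and 4 was visible in that last check, so their centres are inferred from that edge.
- **Surroundings:** No loose cream blocks remain. The bottle, tape and purple block look untouched, and the gripper was clear of everything.

**Disagreements:** The side and top cameras differed by about 5–9 mm in places, so I relied on the wrist camera for grasping and placing. I did not notice any knocked block or slackened grip.

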